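Prove the test probe, then hold it on the fuse's test contact

TASK

Take the cordless test probe out of its stand and prove it first: with the probe's tip, press the spring contact of the proving unit all the way down to its stop. Then put the tip into the test hole of the one fuse cap on the sloping fuse unit that has a hole, and finish while holding the probe there in the gripper, square to the cap's face and with light pressure only: the sprung tip touches the contact at the bottom of the hole and is pushed part-way in, not to its stop. Press gently throughout and leave the loose things lying about where they are.

Things in the scene. Friction and masses are not known exactly. Their poses are not given: they have to be found in the camera images.
- probe: the test probe: a slim grey handle with black grip rings, 147 mm long over all, standing upright in its stand, loose, 0.1 kg. Origin at the tip end when the tip is fully out; z runs along the probe from tip to top. From the origin up: steel tip pin, 4 mm thick, 18 mm of it bare; grey nose, up to 13 mm thick, 18 to 42 mm; black collar 31 mm across, 42 to 47 mm; round handle 20 mm thick, 47 to 147 mm
- probe_mid (a point): middle of the probe's handle, on its axis, 97 mm from the tip end, 50 mm below the top; z points to the top. In the stand it is 117 mm above the bench and the top of the handle is at 167 mm
- tip_point (a point): very end of the probe's steel tip; moves with the tip
- probe_tip (a joint): how far the sprung tip is pushed into the probe, m: 0 = fully out, 0.008 = stop. It starts to move at 1 N and takes 0.5 N more per mm, 5 N at the stop
- probe_stand: weighted round foot 84 mm across with an upright aluminium tube, 28 mm outside, 18 mm bore, rim 62 mm above the bench; the probe's nose hangs in the tube and its collar lies on the rim, so the probe lifts straight out once raised 45 mm. Fixed. Origin at the centre of its underside
- proving_unit: proving unit: grey plastic box 80 x 112 mm (x, y), top 39 mm above the bench, with a round spring contact on its top. Fixed. Origin at the centre of its underside; the contact is on its own -y half, 32 mm from the centre
- plunger_seat (a point): centre of the dished head of the spring contact (brass, 22 mm across, hollow 17 mm wide and 3 mm deep): the floor of the hollow, where the tip presses, 52 mm above the bench when up. Moves with the contact
- plunger (a joint): how far the spring contact is pressed straight down, m: 0 = up, 0.006 = stop. It starts to move at about 1 N and reaches its stop at about 3 N, where the probe's own tip is pushed in about 4 mm
- fuse_unit: grey steel enclosure 130 x 185 mm (x, y), fixed, its top sloping down to the front (its own -x side) at 25 degrees, 42 mm high in front, 103 mm at the back, with a black fuse base carrying three white porcelain caps in a row along its y, 50 mm apart. Origin at the centre of its underside
- cap_test: the cap with the test hole: white, 43 mm across at the foot, 37 mm at its flat end face, 30 mm tall, a round hole 12 mm wide and 8 mm deep in the middle of its face with brass at the bottom; fixed; any of the three places. Origin at the foot's centre; its body frame is level, the cap leans 25 degrees in it
- test_contact (a point): centre of the brass floor of that hole; z points straight out of the hole, square to the cap's face (25 degrees from vertical towards the unit's front), x up the slope
- cap_blank_1: closed cap of a spare way: same size, slightly domed end without hole; fixed
- cap_blank_2: the second closed cap, the same
- pliers: pliers lying flat, 62 x 175 x 13 mm, bystander, fixed to the bench, origin under its middle
- fuse_spare: small white fuse standing upright, 23 mm thick, 50 mm tall, loose bystander, origin under its middle
- terminals: white terminal strip lying flat, 22 x 98 x 16 mm, loose bystander, origin under its middle
- lampholder: brown lampholder standing upright, 43 mm thick, 62 mm tall, loose bystander, origin under its middle
- insulator: white bobbin insulator standing upright, 42 mm thick, 46 mm tall, loose bystander, origin under its middle
Not all that is in view belongs to the job. There is more than one size of the probe; the one meant has the size given above.

How it is judged:
By the outcome, as a careful person would: the job done as asked, in the order asked, and still so for the second after the job is handed in, while the arm keeps its last pose, push and grip.
It also fails if it takes over 54 s, if anything falls off the work surface, if the arm or the gripper's body presses on something with over 40 N, if the wrist force passes 120 N, or if a joint passes its speed limit or range.

ROBOT

A 6-joint arm with a two-finger parallel gripper is mounted at the origin on a cart in front of the work surface, level with it; the furniture and walls round the work are solid. World frame = base frame: x ahead of the robot, y to its left, z up, the work surface at z = 0. Lengths are in mm, angles in rad, forces in N, time in s.
With the tool pointing down it reaches from about 275 to 1000 mm from the base axis. Payload 8.4 kg.
Tool frame: the origin (TCP) lies midway between the tips of the shut fingers; the grasp point (between the pads) lies r.grip_point_offset behind it (r.grip_point_offset is the distance from the TCP to the grasp point, in mm); z points along the fingers, y is the direction in which the jaws open and shut (so a half turn about z gives the same grasp; the last joint's range is limited). The gripper opens to 85 mm and grips with 20 to 120 N. Pads are 22 mm wide; open, the fingers measure 114 mm over their backs; the gripper's body (76 mm by 85 mm) begins 54 mm behind the grasp point. The pads swing forward as they close: fully open they stand 13 mm farther back than shut.
Start: joints at [-1.167, 0.353, 1.633, -0, 1.155, -0.002], TCP at [246.72, -574.245, 193.781] pointing down, gripper open.
Joint ranges: [-2.63, 2.63], [-0.92, 2.1], [0.06, 2.66], [-1.3, 4.44], [0, 2.69], [-3.02, 3.02]. Speed limits (rad/s): [2.22, 2.22, 2.79, 3.14, 3.14, 3.14].

INTERFACE

Orientations are given as [roll, pitch, yaw] about the fixed x, y, z axes, in that order (R = Rz(yaw) Ry(pitch) Rx(roll)).
In Python, from rig import r gives the robot as it stands.
- The arm moves only by the tool move_arm, never from a script. Its argument "targets" is one flat list of numbers, 5 for each row, row after row: the gripper's target within -1 to 1 (fully open at 1, half-way at 0, shut at -1), then the shift along the tool's x, y, z in cm, then the turn about the tool's z in degrees. In form: [gripper, tx, ty, tz, turn, gripper, tx, ty, tz, turn, ...]. A call has 1 to 10 rows; each row is the pose to reach, as a shift and turn from the pose commanded when the call began, along the tool's axes at that moment; what a row does not reach only later rows make up. A row lasts 1/10 s, in which the tool goes at most 50 mm and 8.59 degrees, less where a joint would pass 70% of its speed; a pose out of reach is approached as far as the arm can. A call with a gripper value outside its range is refused whole. The fingers move at their own pace and stop on an object; "squeeze" is the grip in N (left out, the last holds). Time passes only in rows, so rows that repeat a pose let the fingers close. It gives the time, the measured TCP pose, the force and the opening at its end, in the units of the state.
- r.sense(): the state, without advancing time (a new reading comes with each control period).
- r.grab_frame(name): name is "side" or "top" or "wrist"; returns a dict with "img" (400x640x3 uint8, blue, green, red), "K" (3x3 intrinsics, pixels), "world_to_cam" (4x4, takes a point from world to camera coordinates). Camera axes: x right, y down, z forward; pixel columns grow to the right and rows downward; lengths in mm; the calibration is good to about 2 mm. A picture is of the moment at which its call begins. There is no depth.
- r.sign_off(): hands the job in, once; it reports no verdict.
Trained networks look in a picture, given as the dict that the camera call returned (one of the last four; its "shot" number tells which), for a name from the list of things; names that differ only in an ending like _2 or _b are one class to them, and where a whole thing is asked for, a point or a joint stands for the part that bears it (a point fixed in the world has none). Each returns a list of dicts, best first, with "conf" (0 to 1); they miss things now and then, are a little off and sometimes report something else, mostly with a low value. They report only what shows in the picture. A call takes as long as a camera call. They do not tell look-alikes from the thing itself.
- r.outline_of(picture, thing): "region" (400x640 bool, what is visible of it).
- r.mark_of(picture, thing): "position" ([x, y, z] in mm, in world coordinates, good to about 4 mm: a listed point, or the origin of a listed thing).
The state is a dict: "clock": time; "qpos": joint angles; "qvel": joint speeds; "joint_efforts": joint torques, N m; "eef_pos": TCP position; "tcp_rot": TCP orientation; "contact_force": force on the tool from outside, world axes, zero at the start; "wrist_torque": the same for the moment, N m; "opening": opening from 0.0 (shut) to 1.0 (fully open).
Only numpy, scipy, OpenCV 4.12 (cv2) and the standard library are available. Lean on these libraries where they do the work, as an engineer would, in place of code of your own. Each camera call takes 0.05 s, during which the arm holds its last target.

## Working session

There is one attempt and no reset: what is moved stays moved. The work goes in short steps, Python scripts to look and compute and a tool call to move; the robot and the scene stay as the last step left them, time stands still between calls to the robot, and variables do not carry over. Pictures are saved under pics/ and viewed, and the job is handed in when it is done.

Besides the shell and the picture viewer there is one more tool, called after ">>>" as a command line: name --argument value ..., lists and objects as JSON in quotes. move_arm: Moves the arm, as the interface text tells. Its arguments: {"type":"object","properties":{"targets":{"type":"array","items":{"type":"number"}},"squeeze":{"type":"number"}},"required":["targets"]}

```bash
ls; mkdir -p pics; python3 - <<'E'
from rig import r
import cv2
s=r.sense(); print({k:s[k] for k in s}); print(r.grip_point_offset)
for n in ["side","top","wrist"]:
    f=r.grab_frame(n); cv2.imwrite(f"pics/a_{n}.png",f["img"])
    print(n,f["K"].tolist(),f["world_to_cam"].round(3).tolist())
    for t in ["probe_mid","plunger_seat","test_contact","cap_test","fuse_unit","proving_unit","probe_stand","cap_blank_1"]:
        for m in r.mark_of(f,t)[:3]: print(t,[round(float(x),1) for x in m["position"]],round(m["conf"],2))
E
```

```text
pics
{'clock': 0.0, 'qpos': array([-1.16737866e+00,  3.53659833e-01,  1.63414282e+00,  6.94667521e-06,
        1.15519838e+00, -2.44559427e-03]), 'qvel': array([-0.00160009,  0.0009903 , -0.00160393, -0.00267234, -0.00094356,
        0.00130063]), 'joint_efforts': array([-1.44418271e-03, -6.05243540e+01, -3.42069912e+01, -8.78757282e-05,
        9.42415703e-03, -2.29746445e-05]), 'eef_pos': array([ 246.52379289, -573.74502389,  193.05070484]), 'tcp_rot': array([-3.14018430e+00, -9.79567898e-06,  4.05860447e-01]), 'contact_force': array([-0.59307074, -0.09412236, -0.26426628]), 'wrist_torque': array([-0.01654615, -0.02174178,  0.02921948]), 'opening': 0.9972748523158868}
18.700000000000003
side [[419.95286500170596, 0.0, 322.17878845919665], [0.0, 419.95286500170596, 195.05083047948025], [0.0, 0.0, 1.0]] [[0.619, -0.785, 0.008, -337.727], [-0.325, -0.265, -0.908, 268.106], [0.715, 0.559, -0.419, 923.198], [0.0, 0.0, 0.0, 1.0]]
probe_mid [413.8, -296.8, 119.3] 0.95
probe_mid [360.2, -190.3, 136.9] 0.81
probe_mid [408.6, 237.2, 0.8] 0.35
plunger_seat [401.3, 209.6, 51.9] 0.6
test_contac
[... 557 characters left out ...]
] 0.59
probe_mid [363.4, -188.6, 138.5] 0.58
probe_mid [472.0, 33.4, -3.1] 0.44
plunger_seat [405.2, 201.9, 55.2] 0.62
plunger_seat [599.7, 189.8, 102.7] 0.28
test_contact [601.4, 194.0, 101.9] 0.65
cap_test [604.6, 191.0, 86.2] 0.54
fuse_unit [625.5, 145.9, 0.1] 0.71
proving_unit [411.8, 234.7, -1.9] 0.8
proving_unit [416.8, -293.7, 16.6] 0.23
probe_stand [419.2, -296.7, -2.4] 0.62
cap_blank_1 [627.7, 98.4, 85.9] 0.62
cap_blank_1 [619.3, 144.7, 81.7] 0.45
wrist [[327.9808055352171, 0.0, 319.4357206352426], [0.0, 327.9808055352171, 196.07592627254706], [0.0, 0.0, 1.0]] [[0.394, -0.919, 0.001, -626.195], [-0.885, -0.379, 0.27, -34.657], [-0.248, -0.107, -0.963, 377.664], [0.0, 0.0, 0.0, 1.0]]
```

View pics/a_side.png

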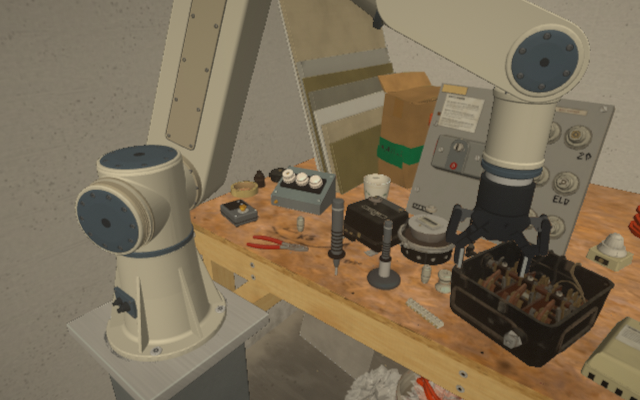

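View pics/a_top.png

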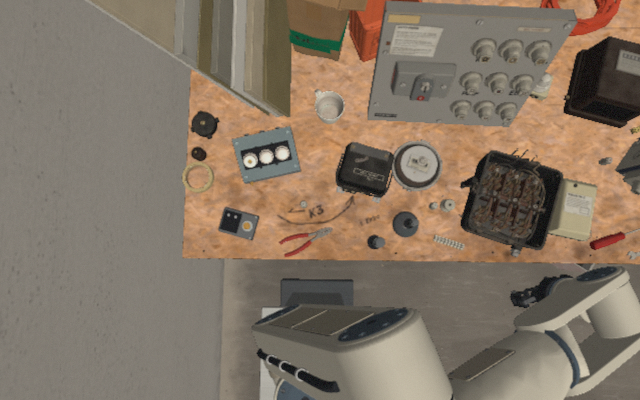

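View pics/a_wrist.png

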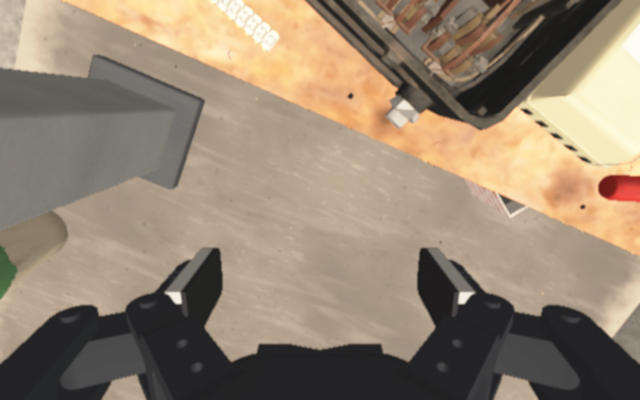

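```bash
cat > h.py <<'E'
from rig import r
import numpy as np, cv2
def proj(f,p):
    p=np.atleast_2d(p); W=f["world_to_cam"]; c=p@W[:3,:3].T+W[:3,3]; u=c@f["K"].T; return u[:,:2]/u[:,2:]
def ray(f,uv):
    W=f["world_to_cam"]; d=np.linalg.inv(f["K"])@np.array([uv[0],uv[1],1.]); R=W[:3,:3]; return -R.T@W[:3,3], R.T@d
def at_z(f,uv,z):
    o,d=ray(f,uv); return o+d*(z-o[2])/d[2]
def tri(fs,uvs):
    A=0;b=0
    for f,uv in zip(fs,uvs):
        o,d=ray(f,uv); d=d/np.linalg.norm(d); P=np.eye(3)-np.outer(d,d); A=A+P; b=b+P@o
    return np.linalg.solve(A,b)
def crop(f,x0,y0,w,h,s,name,pts=None):
    im=f["img"][y0:y0+h,x0:x0+w]; im=cv2.resize(im,None,fx=s,fy=s,interpolation=cv2.INTER_CUBIC)
    if pts is not None:
        for (u,v) in proj(f,pts): cv2.circle(im,(int((u-x0+.5)*s),int((v-y0+.5)*s)),3,(0,255,0),1)
    cv2.imwrite("pics/"+name,im)
E
python3 - <<'E'
from h import *
fs={n:r.grab_frame(n) for n in ["side","top"]}
def line(p,zs): return [[p[0],p[1],z] for z in zs]
P=line((417,-297),[0,62,117,167])+line((361,-190),[0,137])
crop(fs["side"],320,190,140,110,5.6,"b_side.png",P)
crop(fs["top"],350,180,140,80,5.6,"b_top.png",P)
Q=[[403,206,52],[600,193,103],[411,236,39]]
crop(fs["side"],210,160,140,100,5.6,"c_side.png",Q)
crop(fs["top"],210,110,110,140,4.2,"c_top.png",Q)
for n in fs:
  for t in ["insulator","fuse_spare","lampholder","terminals","pliers"]:
    for m in r.mark_of(fs[n],t)[:2]: print(n,t,np.round(m["position"],0),round(m["conf"],2))
  for t in ["probe","probe_stand","cap_test","cap_blank_1"]:
    for o in r.outline_of(fs[n],t)[:3]:
      ys,xs=np.nonzero(o["region"]); print(n,t,round(o["conf"],2),xs.min(),xs.max(),ys.min(),ys.max(),xs.mean().round(1),ys.mean().round(1))
E
```

```text
side insulator [ 475. -428.    3.] 0.7
side fuse_spare [470.  32.  -3.] 0.64
side lampholder [637. 375.  -1.] 0.68
side terminals [ 364. -436.    2.] 0.67
side pliers [366.  13.   2.] 0.55
side probe 0.94 381 392 220 262 386.6 241.0
side probe 0.81 328 345 199 274 337.0 234.2
side probe_stand 0.9 368 400 264 290 384.1 278.0
side cap_blank_1 0.63 296 308 173 185 301.7 179.1
side cap_blank_1 0.62 310 322 175 188 315.7 181.8
top insulator [ 478. -427.   -1.] 0.73
top lampholder [639. 373.  -2.] 0.71
top terminals [ 361. -435.    2.] 0.59
top pliers [366.  21.   2.] 0.97
top probe 0.67 367 384 234 248 375.2 241.1
top probe_stand 0.95 393 416 212 236 403.1 224.4
top cap_test 0.55 242 255 152 166 248.8 159.0
top cap_test 0.51 243 249 222 228 245.8 225.0
top cap_blank_1 0.72 275 288 145 158 281.4 151.6
top cap_blank_1 0.43 258 272 149 161 264.8 155.1
```

View pics/b_side.png

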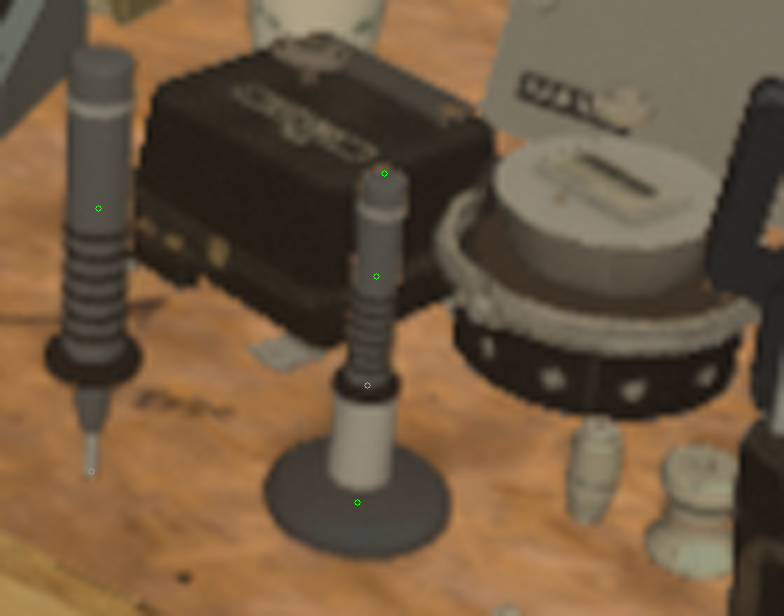

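View pics/b_top.png

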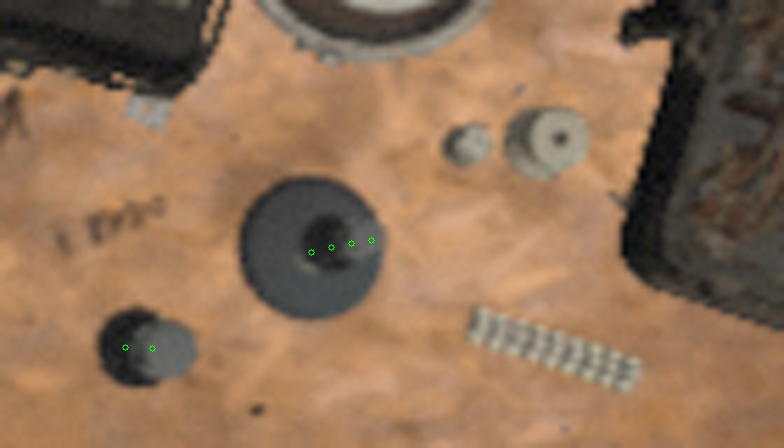

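View pics/c_side.png

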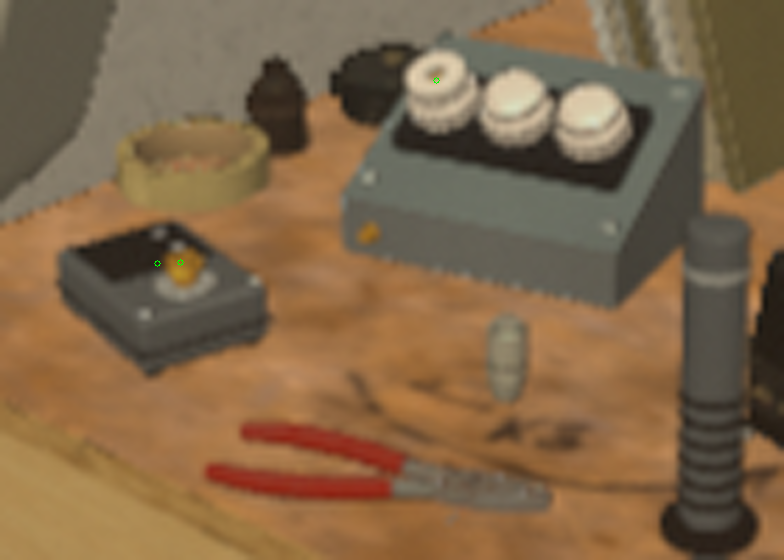

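View pics/c_top.png

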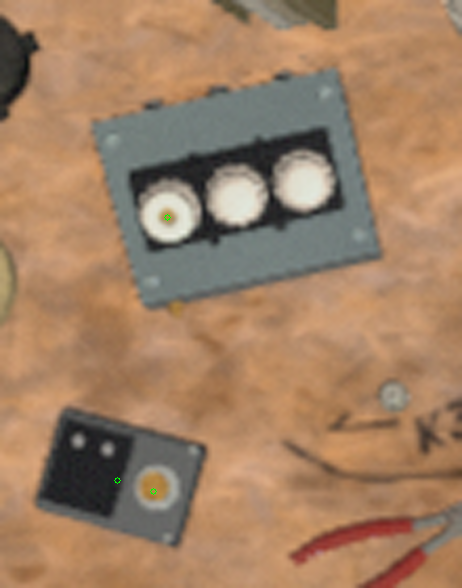

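```bash
python3 - <<'E'
from h import *
fs={n:r.grab_frame(n) for n in ["side","top"]}
T,S=fs["top"],fs["side"]
# unit front upper edge z=42
a=at_z(T,(210+147/4.2,110+307/4.2),42); b=at_z(T,(210+380/4.2,110+255/4.2),42)
d=a-b; print("front edge",a.round(0),b.round(0),np.linalg.norm(d).round(0),"yaw",np.degrees(np.arctan2(-d[0],d[1])).round(1))
a=at_z(T,(210+95/4.2,110+122/4.2),103); b=at_z(T,(210+337/4.2,110+70/4.2),103)
d=a-b; print("back edge",a.round(0),b.round(0),np.linalg.norm(d).round(0),"yaw",np.degrees(np.arctan2(-d[0],d[1])).round(1))
# brass segmentation around plunger
def brass(f,c,rad):
    hsv=cv2.cvtColor(f["img"],cv2.COLOR_BGR2HSV); u,v=proj(f,c)[0]
    m=((hsv[...,0]>10)&(hsv[...,0]<28)&(hsv[...,1]>140)).astype(np.uint8)
    yy,xx=np.mgrid[:400,:640]; m&=((xx-u)**2+(yy-v)**2<rad**2).astype(np.uint8)
    ys,xs=np.nonzero(m); return xs.mean(),ys.mean(),len(xs),(xs.min(),xs.max(),ys.min(),ys.max())
for n,f in fs.items():
    g=brass(f,[403,206,52],8); print(n,"plunger",g, at_z(f,g[:2],54).round(1))
    for t in ["test_contact","plunger_seat","probe_mid"]: print(n,t,[np.round(m["position"],1).tolist() for m in r.mark_of(f,t)[:1]])
# probe outlines
for n,f in fs.items():
    o=[o for o in r.outline_of(f,"probe")]
    for q in o: 
        ys,xs=np.nonzero(q["region"]); print(n,round(q["conf"],2),xs.mean(),ys.mean(),xs.min(),xs.max(),ys.min(),ys.max())
crop(T,225,140,40,40,14,"d_cap.png",[[600,193,103]])
crop(T,225,205,40,40,14,"d_pl.png",[[403,206,52]])
crop(T,385,205,40,40,14,"d_pr.png",[[417,-297,62],[417,-297,167]])
crop(S,230,195,30,30,18,"d_pls.png",[[403,206,52]])
E
```

```text
front edge [541. 216.  42.] [582.  40.  42.] 180.0 yaw 13.3
back edge [668. 246. 103.] [708.  70. 103.] 180.0 yaw 12.9
side plunger (np.float64(242.8095238095238), np.float64(205.83333333333334), 42, (np.int64(239), np.int64(248), np.int64(199), np.int64(210))) [405.2 203.7  54. ]
side test_contact [[600.6, 195.7, 100.9]]
side plunger_seat [[408.9, 237.8, 1.2]]
side probe_mid [[415.4, -294.7, 115.9]]
top plunger (np.float64(246.0), np.float64(225.5), 26, (np.int64(244), np.int64(248), np.int64(223), np.int64(228))) [406.1 206.2  54. ]
top test_contact [[605.0, 189.6, 103.3]]
top plunger_seat [[405.3, 206.2, 53.0]]
top probe_mid [[415.9, -298.4, 117.6]]
side 0.55 336.79607843137256 232.57647058823528 328 344 199 271
side 0.55 315.57971014492756 181.8768115942029 310 322 176 188
side 0.44 444.0359477124183 282.3856209150327 435 451 270 294
top 0.68 375.5578947368421 241.42105263157896 368 384 235 248
top 0.55 409.4367816091954 222.10344827586206 403 416 218 226
```

```bash
cd pics; python3 -c "
import cv2,numpy as np
i=[cv2.resize(cv2.imread(f'd_{n}.png'),(400,300 if 0 else 300)) if 0 else cv2.resize(cv2.imread(f'd_{n}.png'),(300,300)) for n in ['cap','pl','pr','pls']]
cv2.imwrite('d_all.png',np.vstack([np.hstack(i[:2]),np.hstack(i[2:])]))"
```

```text
(no output)
```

View pics/d_all.png

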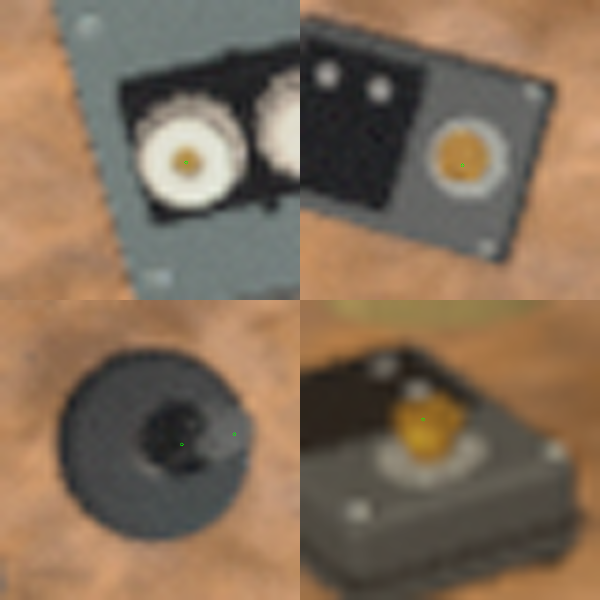

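```bash
cat >> h.py <<'E'
from scipy.spatial.transform import Rotation as Ro
def shift(target,yaw=None):
    s=r.sense(); R=Ro.from_euler("xyz",s["tcp_rot"]).as_matrix(); d=R.T@(np.array(target,float)-s["eef_pos"])/10
    y=s["tcp_rot"][2]; print("clock",round(s["clock"],2),"pos",s["eef_pos"].round(1),"rot",s["tcp_rot"].round(3),"shift cm",d.round(2),"turn",None if yaw is None else round(np.degrees(y-yaw),1))
E
python3 -c "
from h import *
shift([416.5,-297,215],0.229)"
```

```text
clock 2.85 pos [ 246.7 -574.2  193.8] rot [ 3.142 -0.     0.406] shift cm [ 26.54 -18.77  -2.12] turn 10.1
```

>>> move_arm --targets '[1,4,-2.8,-2.1,2,1,8,-5.6,-2.1,4,1,12,-8.5,-2.1,6,1,16,-11.3,-2.1,8,1,20,-14.1,-2.1,10,1,24,-17,-2.1,10.1,1,26.5,-18.8,-2.1,10.1,1,26.5,-18.8,-2.1,10.1,1,26.5,-18.8,-2.1,10.1]'

```text
clock: 3.75
eef_pos: [416.3, -296.6, 215.0]
tcp_rot: [3.141, 0.0, 0.232]
contact_force: [0.4, -0.6, -0.5]
opening: 1.003
```

```bash
python3 - <<'E'
from h import *
shift([416.5,-297,215],0.229)
f=r.grab_frame("wrist"); cv2.imwrite("pics/e_w.png",f["img"])
for t in ["probe_mid","probe_stand"]: print(t,[(np.round(m["position"],1).tolist(),round(m["conf"],2)) for m in r.mark_of(f,t)[:2]])
print(proj(f,[[416.5,-297,167],[416.5,-297,47+15]]))
E
```

```text
clock 3.75 pos [ 416.3 -296.6  215. ] rot [3.141 0.    0.232] shift cm [ 0.01  0.04 -0.  ] turn 0.1
probe_mid [([360.1, -190.2, 141.7], 0.9), ([418.6, -295.0, 119.2], 0.6)]
probe_stand [([412.6, -294.1, -3.2], 0.69), ([366.0, 19.6, -1.5], 0.3)]
[[318.43965126 201.92499806]
 [318.62373131 172.71184407]]
```

View pics/e_w.png

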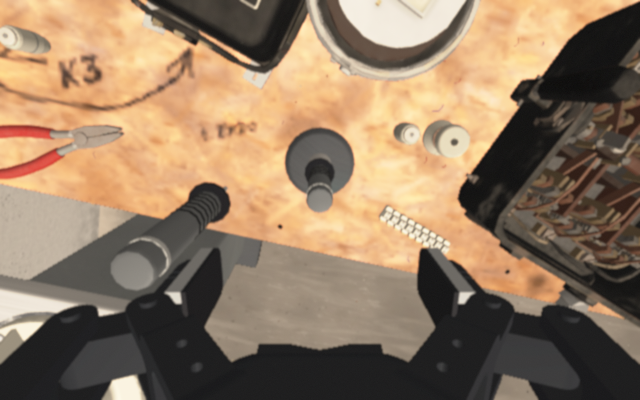

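>>> move_arm --targets '[1,0,0,3,0,1,0,0,6.5,0,1,0,0,9.5,0,1,0,0,11,0,1,0,0,11,0,-1,0,0,11,0,-1,0,0,11,0,-1,0,0,11,0,-1,0,0,11,0,-1,0,0,11,0]' --squeeze 40

```text
clock: 4.9
eef_pos: [416.4, -297.1, 105.5]
tcp_rot: [3.141, -0.001, 0.229]
contact_force: [-0.2, 0.2, 4.4]
opening: 0.219
```

>>> move_arm --targets '[-1,0,0,0,0,-1,0,0,0,0,-1,0,0,0,0]'

```text
clock: 5.2
eef_pos: [416.5, -297.1, 105.5]
tcp_rot: [3.141, -0.001, 0.23]
contact_force: [-0.2, 0.1, 6.6]
opening: 0.219
```

```bash
python3 - <<'E'
from h import *
s=r.sense(); print(s["contact_force"],s["wrist_torque"],s["opening"])
for n in ["side","wrist"]:
    f=r.grab_frame(n); cv2.imwrite(f"pics/f_{n}.png",f["img"])
    if n=="side": crop(f,320,120,140,180,4,"f_sidec.png")
E
```

```text
[-0.19269839  0.10096898  6.58063269] [0.20299797 0.17267032 0.01693618] 0.21911268949545173
```

View pics/f_sidec.png

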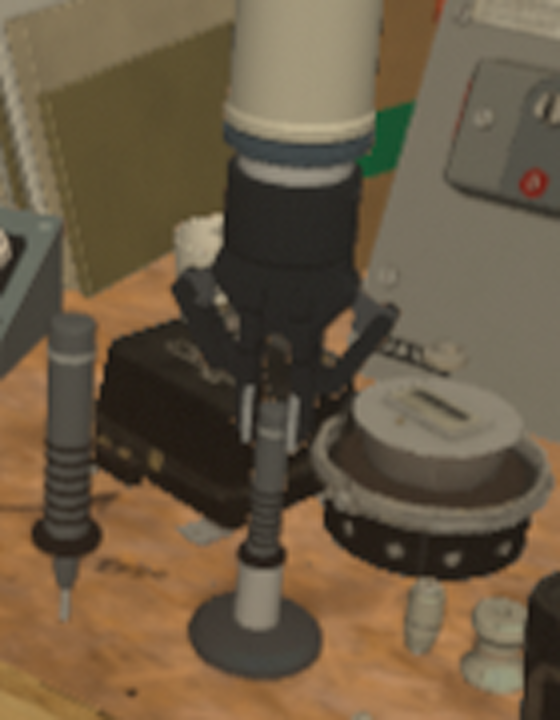

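View pics/f_wrist.png

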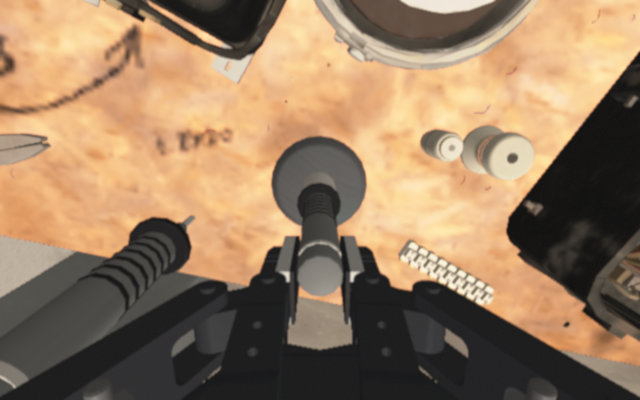

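>>> move_arm --targets '[-1,0,0,-1,0,-1,0,0,-3,0,-1,0,0,-6,0,-1,0,0,-10,0,-1,0,0,-14,0,-1,0,0,-16,0,-1,0,0,-16,0,-1,0,0,-16,0]'

```text
clock: 6.1
eef_pos: [415.7, -296.7, 264.5]
tcp_rot: [3.142, -0.0, 0.23]
contact_force: [0.1, -0.1, -1.5]
opening: 0.22
```

```bash
python3 - <<'E'
from h import *
s=r.sense(); print(s["contact_force"],s["wrist_torque"],s["opening"])
shift([440,-190,265],.229); shift([405.5,206,260],.229)
for n in ["side"]:
    f=r.grab_frame(n); p=s["eef_pos"]
    crop(f,320,70,140,180,4,"g_sidec.png",[[p[0],p[1],p[2]-85.5],[p[0],p[1],p[2]-85.5+147]])
    for t in ["probe_mid","tip_point"]: print(t,[(np.round(m["position"],1).tolist(),round(m["conf"],2)) for m in r.mark_of(f,t)[:3]])
E
```

```text
[ 0.08749807 -0.10338346 -1.48313378] [ 0.02835098 -0.01666842 -0.02103468] 0.2197197359773647
clock 6.1 pos [ 415.7 -296.7  264.5] rot [ 3.142 -0.     0.23 ] shift cm [ 4.79 -9.84 -0.05] turn 0.0
clock 6.1 pos [ 415.7 -296.7  264.5] rot [ 3.142 -0.     0.23 ] shift cm [ 10.45 -49.18   0.45] turn 0.0
probe_mid [([415.1, -297.3, 275.2], 0.95), ([360.3, -188.5, 138.8], 0.86)]
tip_point [([362.9, -186.5, -1.0], 0.59)]
```

View pics/g_sidec.png

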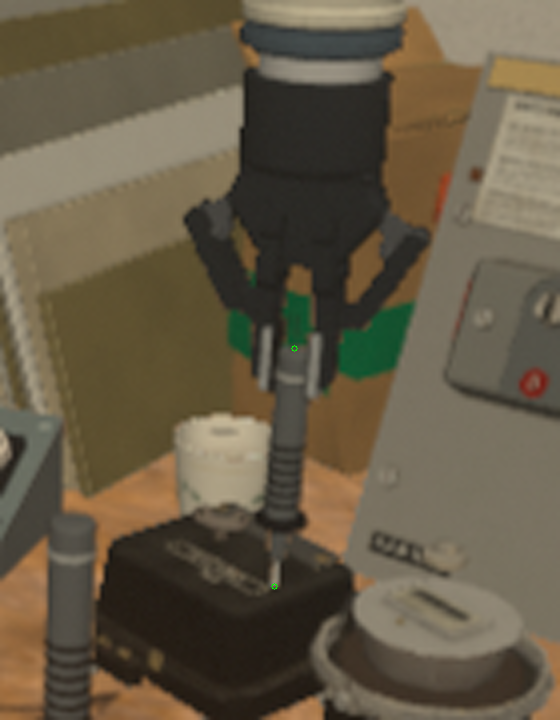

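>>> move_arm --targets '[-1,2,-3.5,0,0,-1,4.8,-7,0,0,-1,5.5,-11,0,0,-1,6,-15,0,0,-1,6.7,-19.5,0,0,-1,7.3,-24,0,0,-1,8,-28.5,0,0,-1,8.6,-33,0,0,-1,9.3,-37.5,0,0,-1,9.8,-42,0,0]'

```text
clock: 7.25
eef_pos: [414.8, 136.0, 263.7]
tcp_rot: [3.141, 0.002, 0.229]
contact_force: [1.5, -0.6, -0.9]
opening: 0.218
```

```bash
python3 - <<'E'
from h import *
shift([405.5,206,160],.229)
E
```

```text
clock 7.25 pos [414.8 136.  263.7] rot [3.141e+00 2.000e-03 2.290e-01] shift cm [ 0.7  -7.03 10.37] turn 0.0
```

>>> move_arm --targets '[-1,0.4,-3.5,3,0,-1,0.6,-6,6,0,-1,0.7,-7,9,0,-1,0.7,-7,10.4,0,-1,0.7,-7,10.4,0,-1,0.7,-7,10.4,0]'

```text
clock: 7.85
eef_pos: [406.4, 203.9, 160.4]
tcp_rot: [3.141, 0.002, 0.23]
contact_force: [-0.4, -0.5, -0.9]
opening: 0.217
```

```bash
python3 - <<'E'
from h import *
shift([405.5,206,160],.229); s=r.sense(); p=s["eef_pos"]; print(s["contact_force"])
f=r.grab_frame("side"); crop(f,210,150,70,75,8,"h_s.png",[[p[0],p[1],p[2]-85.5],[405.5,206,52]])
for t in ["tip_point","plunger_seat"]: print(t,[(np.round(m["position"],1).tolist(),round(m["conf"],2)) for m in r.mark_of(f,t)[:2]])
f=r.grab_frame("top"); crop(f,215,180,70,75,8,"h_t.png",[[p[0],p[1],p[2]-85.5],[405.5,206,52]])
f=r.grab_frame("wrist"); cv2.imwrite("pics/h_w.png",f["img"]); print(proj(f,[[p[0],p[1],p[2]-85.5],[405.5,206,52],[405.5,206,55]]))
for t in ["tip_point","plunger_seat"]: print(t,[(np.round(m["position"],1).tolist(),round(m["conf"],2)) for m in r.mark_of(f,t)[:2]])
E
```

```text
clock 7.85 pos [406.4 203.9 160.4] rot [3.141e+00 2.000e-03 2.300e-01] shift cm [-0.04 -0.23  0.04] turn 0.0
[-0.37283667 -0.45322604 -0.88170677]
tip_point [([360.4, -187.3, -2.3], 0.53), ([421.1, -298.2, 0.3], 0.28)]
plunger_seat []
[[318.10400796 190.19697778]
 [315.68891172 184.24087354]
 [315.65291799 185.0216769 ]]
tip_point []
plunger_seat [([404.9, 205.9, 49.9], 0.72)]
```

View pics/h_s.png

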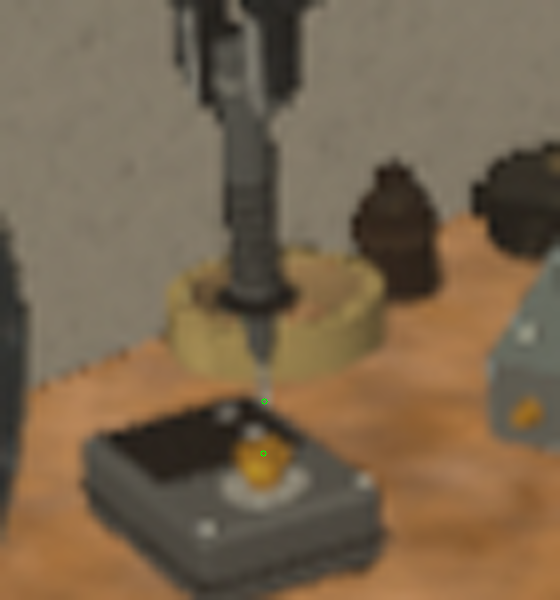

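View pics/h_w.png

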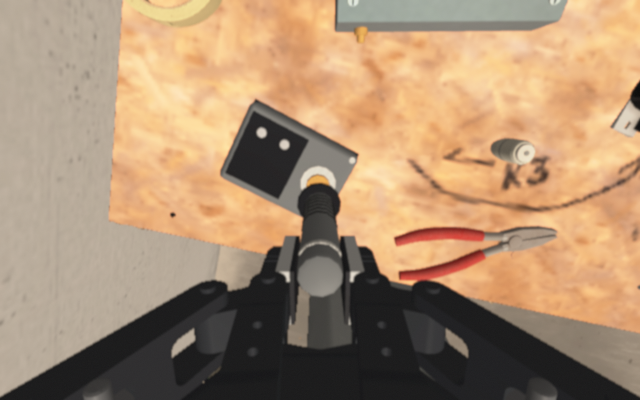

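>>> move_arm --targets '[-1,-0.05,-0.2,0.8,0,-1,-0.05,-0.2,1.6,0,-1,-0.05,-0.2,2.1,0,-1,-0.05,-0.2,2.5,0,-1,-0.05,-0.2,2.8,0,-1,-0.05,-0.2,2.9,0,-1,-0.05,-0.2,2.9,0]'

```text
clock: 8.9
eef_pos: [405.9, 206.0, 131.8]
tcp_rot: [3.142, 0.0, 0.23]
contact_force: [-0.6, -0.0, 1.8]
opening: 0.218
```

```bash
python3 - <<'E'
from h import *
s=r.sense(); p=s["eef_pos"]; print(p,s["contact_force"],s["wrist_torque"])
f=r.grab_frame("side"); crop(f,210,160,70,65,9,"i_s.png",[[p[0],p[1],p[2]-85.5]])
s=r.sense(); print(s["contact_force"])
E
```

```text
[405.85262459 205.98298066 131.77188989] [-0.55299841 -0.03057603  1.78740745] [-0.09323153  0.11683761  0.02170298]
[ 0.01246367 -0.40560172  0.6541628 ]
```

View pics/i_s.png

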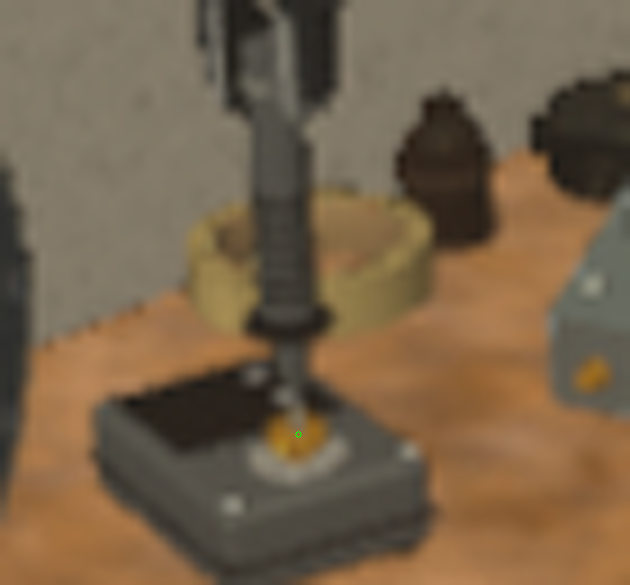

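>>> move_arm --targets '[-1,0,0,0.2,0,-1,0,0,0.35,0,-1,0,0,0.45,0,-1,0,0,0.5,0,-1,0,0,0.55,0,-1,0,0,0.55,0,-1,0,0,0.55,0]'

```text
clock: 9.65
eef_pos: [405.9, 206.0, 126.4]
tcp_rot: [-3.142, -0.0, 0.229]
contact_force: [-0.5, -0.6, 2.3]
opening: 0.221
```

```bash
python3 - <<'E'
from h import *
for i in range(4):
    f=r.grab_frame("side"); s=r.sense(); p=s["eef_pos"]; print(p,s["contact_force"])
crop(f,210,160,70,65,9,"j_s.png",[[p[0],p[1],52]])
E
```

```text
[405.87984628 206.00926812 126.34711459] [-0.39316723 -0.49826515  3.23374992]
[405.85016765 206.01041668 126.35519627] [-0.31074278 -0.39151671  2.48134253]
[405.84534293 206.00524546 126.35190209] [-1.58498803  0.70362236  2.5151101 ]
[405.86410997 206.0074579  126.34900855] [-0.03877391 -0.5287028   1.69501494]
```

View pics/j_s.png

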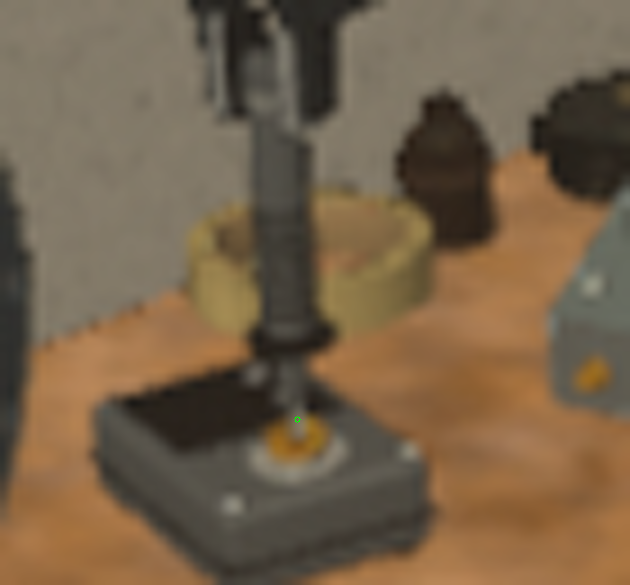

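>>> move_arm --targets '[-1,0,0,0.05,0,-1,0,0,0.1,0,-1,0,0,0.1,0,-1,0,0,0.1,0,-1,0,0,0.1,0,-1,0,0,0.1,0]'

```text
clock: 10.45
eef_pos: [405.8, 206.0, 125.3]
tcp_rot: [-3.142, -0.0, 0.23]
contact_force: [0.2, 0.2, 2.1]
opening: 0.217
```

```bash
python3 - <<'E'
from h import *
F=[]
for i in range(6):
    f=r.grab_frame("side"); s=r.sense(); F.append(s["contact_force"])
print(s["eef_pos"],np.mean(F,0))
crop(f,210,160,70,65,9,"k_s.png")
f=r.grab_frame("wrist"); crop(f,280,140,80,70,8,"k_w.png")
E
```

```text
[405.82181539 205.98437745 125.28998524] [-0.61661619  0.25390157  2.73108006]
```

View pics/k_s.png

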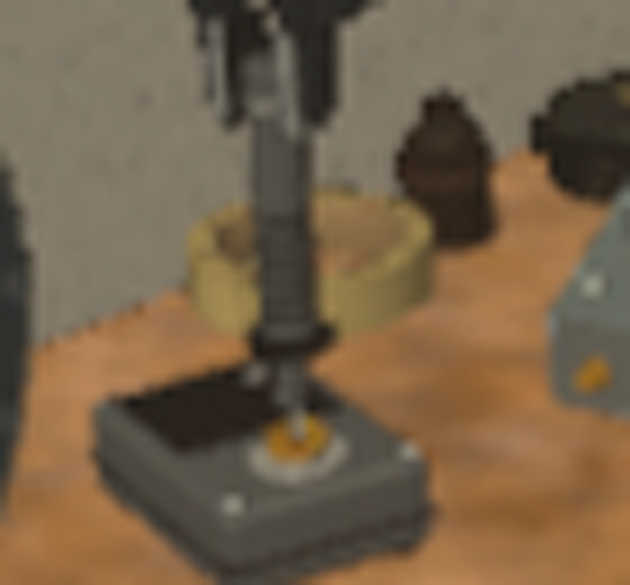

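```bash
python3 - <<'E'
from h import *
shift([590,191,240],.229)
E
```

```text
clock 10.8 pos [405.8 206.  125.3] rot [-3.142 -0.     0.229] shift cm [ 17.59   5.65 -11.47] turn 0.0
```

>>> move_arm --targets '[-1,0,0,-2,0,-1,0,0,-5,0,-1,0,0,-9,0,-1,3,1,-11.5,0,-1,7,2.3,-11.5,0,-1,11,3.6,-11.5,0,-1,15,4.9,-11.5,0,-1,17.6,5.7,-11.5,0,-1,17.6,5.7,-11.5,0,-1,17.6,5.7,-11.5,0]'

```text
clock: 11.8
eef_pos: [589.6, 190.2, 239.1]
tcp_rot: [3.142, 0.002, 0.229]
contact_force: [-0.6, 0.4, -1.1]
opening: 0.219
```

```bash
python3 - <<'E'
from h import *
shift([598,192,210],.229); s=r.sense(); p=s["eef_pos"]; print(s["contact_force"],s["opening"])
tip=p-[0,0,85.5]
yaw=.229; ux=np.array([np.cos(yaw),np.sin(yaw),0]); n=-np.sin(np.radians(25))*ux+np.cos(np.radians(25))*np.array([0,0,1])
C=np.array([601.4,193,103]); Q=[C,C+8*n,tip]
for nme in ["wrist","side","top"]:
    f=r.grab_frame(nme); uv=proj(f,Q); print(nme,uv.round(1).tolist())
    for t in ["test_contact","tip_point"]: print(t,[(np.round(m["position"],1).tolist(),round(m["conf"],2)) for m in r.mark_of(f,t)[:2]])
    u,v=uv[0].astype(int); crop(f,u-35,v-35,70,70,8,f"l_{nme}.png",Q)
    if nme=="wrist": cv2.imwrite("pics/l_wf.png",f["img"])
E
```

```text
clock 11.8 pos [589.6 190.2 239.1] rot [3.142e+00 2.000e-03 2.290e-01] shift cm [0.87 0.01 2.91] turn -0.0
[-0.59837673  0.3876863  -1.14037541] 0.21894257880127987
wrist [[318.1, 163.7], [318.1, 168.6], [318.0, 188.9]]
test_contact [([590.6, 189.9, 150.9], 0.75), ([593.5, 193.9, 104.1], 0.66)]
tip_point []
side [[287.7, 173.8], [287.2, 172.1], [285.5, 160.8]]
test_contact [([600.8, 193.4, 99.5], 0.58), ([587.9, 193.3, 157.2], 0.35)]
tip_point [([361.2, -186.4, -3.5], 0.45)]
top [[249.3, 160.7], [249.1, 161.4], [247.1, 161.6]]
test_contact [([601.5, 189.5, 101.1], 0.66)]
tip_point []
```

View pics/l_wrist.png

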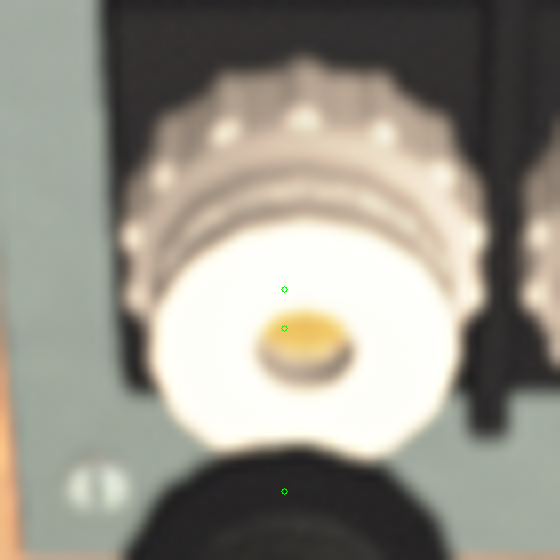

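View pics/l_side.png

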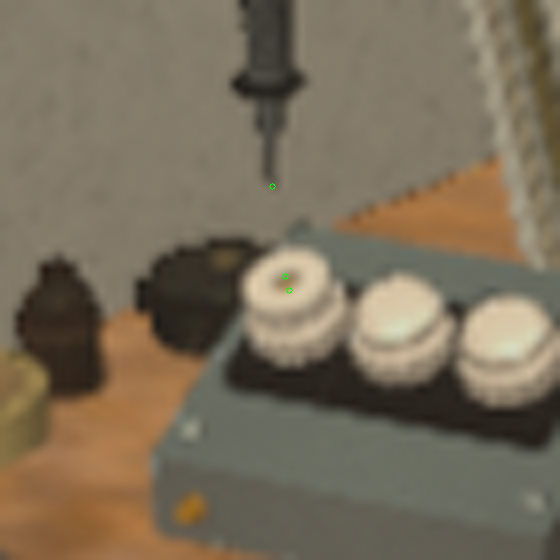

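View pics/l_wf.png

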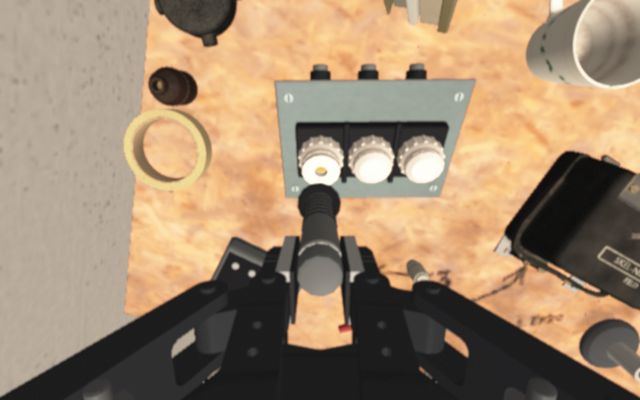

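```bash
python3 - <<'E'
from h import *
F={n:r.grab_frame(n) for n in ["wrist","side","top"]}
yaw=.229; ux=np.array([np.cos(yaw),np.sin(yaw),0]); n=-np.sin(np.radians(25))*ux+np.cos(np.radians(25))*np.array([0,0,1])
for uw in [(320.2,170.4)]:
    M=tri([F["wrist"],F["side"]],[uw,(287.6,172.6)]); print("mouth",M,"C",M-8*n)
    print("wrist@110",at_z(F["wrist"],uw,110),"@108",at_z(F["wrist"],uw,108)); print("side@110",at_z(F["side"],(287.6,172.6),110))
M=np.array([597.2,191.3,109.5])
f=F["top"];crop(f,225,140,40,40,14,"m_t.png",[M,M-8*n]);f=F["side"];crop(f,265,150,45,45,13,"m_s.png",[M,M-8*n])
E
```

```text
mouth [597.25627234 190.08015477 109.29985377] C [600.54895507 190.84764219 102.04939147]
wrist@110 [597.15090794 190.37985832 110.        ] @108 [596.76781923 190.28452806 108.        ]
side@110 [596.1454114  188.55392853 110.        ]
```

View pics/m_t.png

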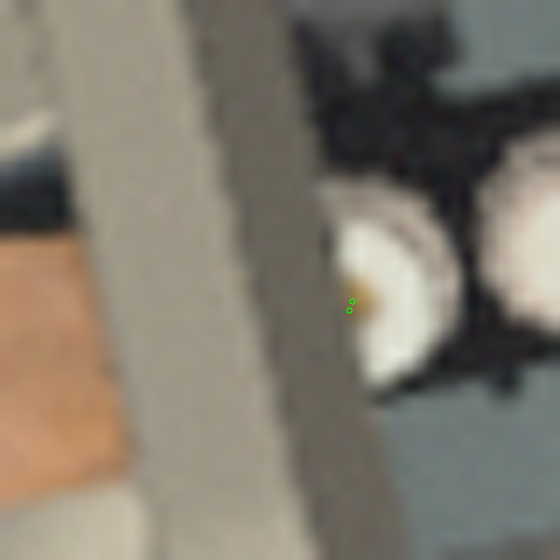

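View pics/m_s.png

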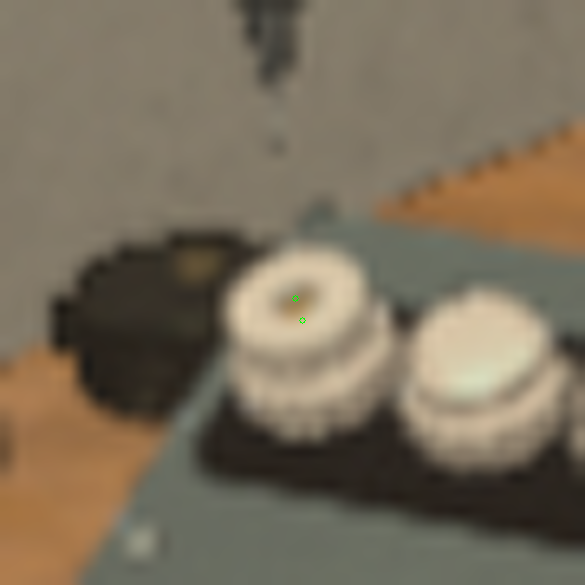

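>>> move_arm --targets '[-1,0.5,0.05,1,0,-1,0.9,0.1,2,0,-1,0.93,0.1,2.8,0,-1,0.93,0.1,3.4,0,-1,0.93,0.1,3.6,0,-1,0.93,0.1,3.6,0]'

```text
clock: 13.0
eef_pos: [599.2, 191.6, 203.8]
tcp_rot: [3.142, 0.001, 0.23]
contact_force: [0.7, -0.7, -2.0]
opening: 0.215
```

```bash
python3 - <<'E'
from h import *
shift([598.8,191,190.5],.229); s=r.sense(); p=s["eef_pos"]; print(s["contact_force"],s["opening"])
f=r.grab_frame("side"); crop(f,255,125,70,70,8,"n_s.png",[p-[0,0,85.5]])
f=r.grab_frame("wrist"); print(proj(f,[[597.2,190.7,109.5],p-[0,0,85.5]])); crop(f,285,140,70,70,8,"n_w.png",[[597.2,190.7,109.5],p-[0,0,85.5]])
E
```

```text
clock 13.0 pos [599.2 191.6 203.8] rot [3.142e+00 1.000e-03 2.300e-01] shift cm [-0.05  0.05  1.33] turn 0.0
[ 0.74074935 -0.67757669 -1.9954025 ] 0.2154830999365037
[[318.56645039 189.11253575]
 [318.04039154 189.25400203]]
```

View pics/n_s.png

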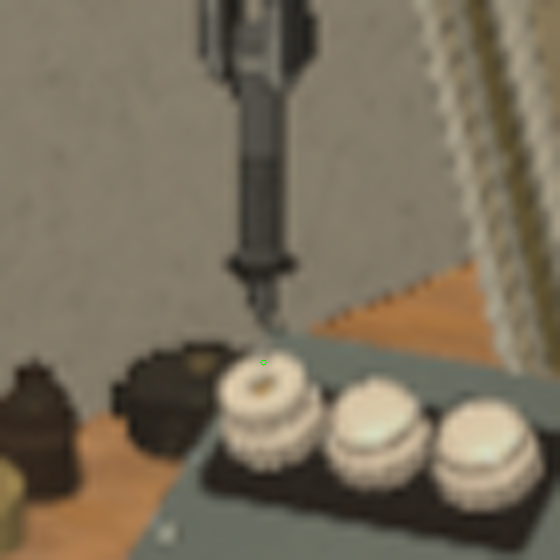

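View pics/n_w.png

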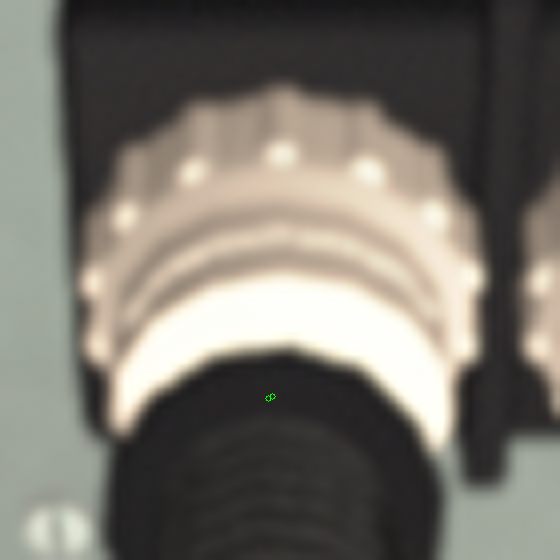

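>>> move_arm --targets '[-1,-0.05,0.07,0.4,0,-1,-0.05,0.07,0.8,0,-1,-0.05,0.07,1.1,0,-1,-0.05,0.07,1.35,0,-1,-0.05,0.07,1.35,0,-1,-0.05,0.07,1.35,0]'

```text
clock: 13.7
eef_pos: [599.1, 190.9, 190.8]
tcp_rot: [-3.142, -0.0, 0.23]
contact_force: [-1.0, 0.4, -0.8]
opening: 0.214
```

```bash
python3 - <<'E'
from h import *
F=[]
for i in range(4):
    f=r.grab_frame("side"); F.append(r.sense()["contact_force"])
s=r.sense(); p=s["eef_pos"]; print(p,np.mean(F,0),s["wrist_torque"],s["opening"])
crop(f,255,125,70,70,8,"o_s.png",[p-[0,0,85.5]])
E
```

```text
[599.11611201 190.85833315 190.83001643] [-0.09594636 -0.30171852 -1.25004119] [0.00360186 0.05769125 0.03500064] 0.2163249277447702
```

View pics/o_s.png

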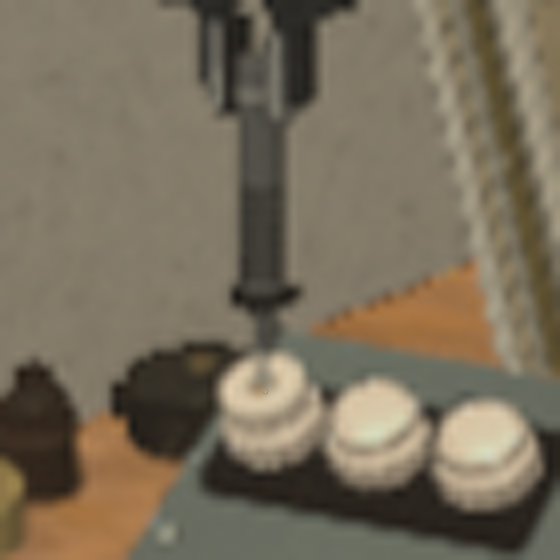

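>>> move_arm --targets '[-1,-0.2,0,0.1,0,-1,-0.36,0,0.17,0,-1,-0.7,0,0.18,0,-1,-1.09,0,0.2,0,-1,-1.45,0,0.23,0,-1,-1.81,0,0.27,0,-1,-1.81,0,0.27,0,-1,-1.81,0,0.27,0]' --squeeze 20

```text
clock: 14.7
eef_pos: [581.6, 186.8, 188.3]
tcp_rot: [-3.141, -0.001, 0.23]
contact_force: [2.0, 0.9, 0.3]
opening: 0.22
```

```bash
python3 - <<'E'
from h import *
F=[];W=[]
for i in range(4):
    f=r.grab_frame("side"); s=r.sense();F.append(s["contact_force"]);W.append(s["wrist_torque"])
p=s["eef_pos"]; print(p,s["tcp_rot"],np.mean(F,0),np.mean(W,0),s["opening"])
crop(f,255,125,70,70,8,"q_s.png")
f=r.grab_frame("wrist"); cv2.imwrite("pics/q_w.png",f["img"])
E
```

```text
[581.62286523 186.80948636 188.12581991] [-3.14147236e+00 -1.26582708e-04  2.29495288e-01] [1.8212251  0.86034534 0.47413543] [ 0.33765083 -0.49614349  0.01245192] 0.21372891719995474
```

View pics/q_s.png

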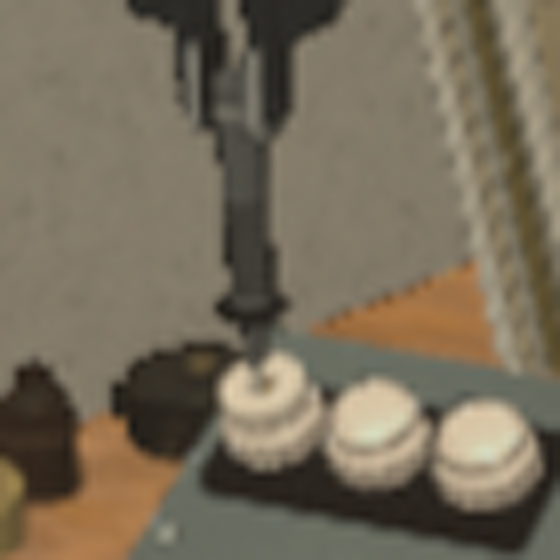

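View pics/q_w.png

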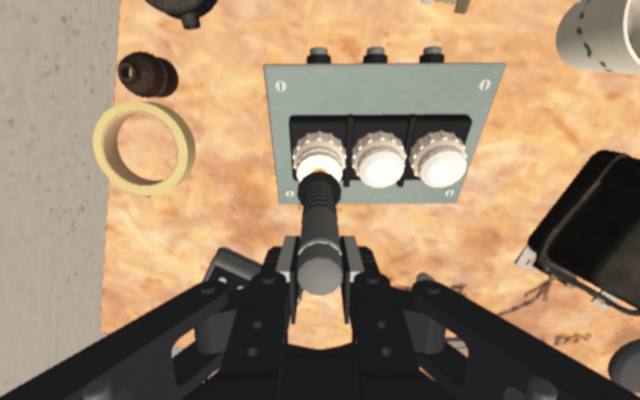

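>>> move_arm --targets '[-1,-0.35,0,0.03,0,-1,-0.71,0,0.08,0,-1,-1.06,0,0.15,0,-1,-1.42,0,0.25,0,-1,-1.76,0,0.36,0,-1,-2.11,0,0.48,0,-1,-2.53,0,0.66,0,-1,-2.95,0,0.82,0,-1,-2.95,0,0.82,0,-1,-2.95,0,0.82,0]'

```text
clock: 15.95
eef_pos: [552.4, 179.9, 179.8]
tcp_rot: [3.142, 0.001, 0.23]
contact_force: [0.2, -0.1, 0.7]
opening: 0.222
```

```bash
cat >> h.py <<'E'
yaw=.229; ux=np.array([np.cos(yaw),np.sin(yaw),0]); ez=np.array([0,0,1.]); uy=np.cross(ez,ux)
def nn(a): a=np.radians(a); return -np.sin(a)*ux+np.cos(a)*ez
E
python3 - <<'E'
from h import *
F=[];W=[]
for i in range(4):
    f=r.grab_frame("side"); s=r.sense();F.append(s["contact_force"]);W.append(s["wrist_torque"])
p=s["eef_pos"]; print(p,s["tcp_rot"],np.mean(F,0),np.mean(W,0),s["opening"])
g=p+18.7*ez
crop(f,245,125,70,70,8,"r_s.png",[g+43*nn(25),g-57*nn(25),g-104*nn(25)])
t=r.grab_frame("top"); crop(t,225,130,70,70,8,"r_t.png")
f=r.grab_frame("wrist"); cv2.imwrite("pics/r_w.png",f["img"])
E
```

```text
[552.71579826 179.99227311 179.82000117] [3.14157329e+00 3.64610047e-04 2.29452218e-01] [0.56121249 0.83307338 0.97504424] [ 0.10762202 -0.30979351 -0.00991309] 0.21863192631409983
```

View pics/r_s.png

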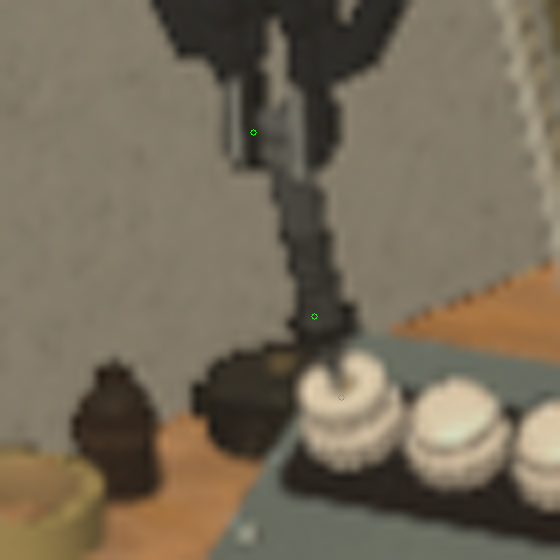

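View pics/r_w.png

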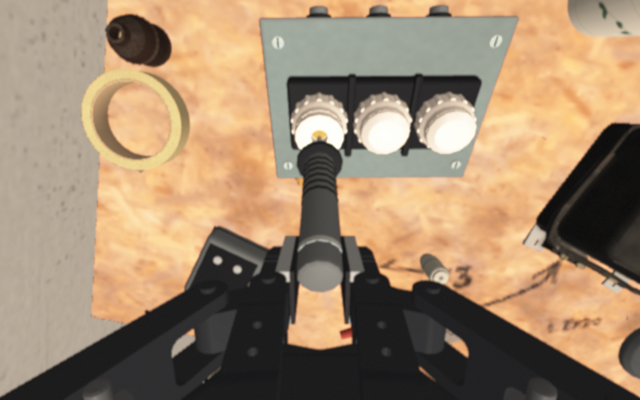

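View pics/r_t.png

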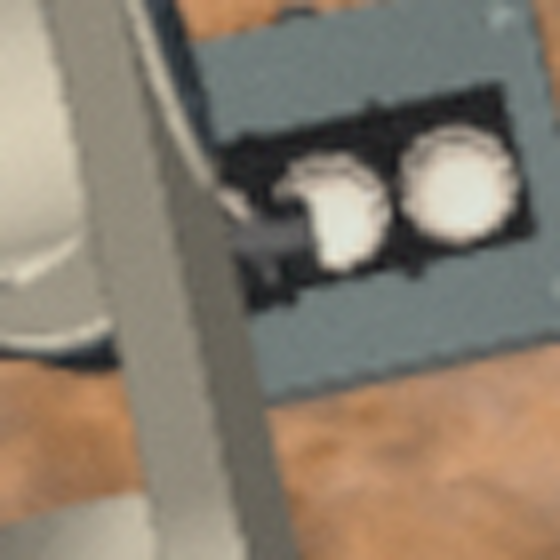

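```bash
python3 - <<'E'
from h import *
f=r.grab_frame("wrist"); crop(f,270,110,100,190,4,"s_w.png")
s=r.sense(); p=s["eef_pos"]; g=p+18.7*ez
o=r.outline_of(f,"probe"); print([(round(q["conf"],2),[int(v) for v in (np.nonzero(q["region"])[1].min(),np.nonzero(q["region"])[1].max(),np.nonzero(q["region"])[0].min(),np.nonzero(q["region"])[0].max())]) for q in o])
for th in [15,20,22,25,28]:
    n=nn(th); print(th,[proj(f,g+k*n)[0].round(1).tolist() for k in (43,-57,-62,-104)])
M=np.array([597.2,190.7,109.5]); print(proj(f,[M,M-8*nn(25)]))
f=r.grab_frame("side"); crop(f,255,130,50,60,10,"s_s.png")
for th in [15,20,22,25,28]:
    n=nn(th); print(th,[proj(f,g+k*n)[0].round(1).tolist() for k in (43,-20,-57,-62,-104)])
E
```

```text
[(0.91, [297, 342, 137, 292])]
15 [[316.9, 302.6], [317.8, 186.1], [317.8, 182.6], [318.0, 157.7]]
20 [[316.9, 308.5], [317.7, 179.8], [317.8, 175.8], [318.0, 147.3]]
22 [[316.9, 310.6], [317.7, 177.3], [317.8, 173.1], [317.9, 143.2]]
25 [[317.0, 313.5], [317.7, 173.6], [317.7, 169.2], [317.9, 137.0]]
28 [[317.0, 316.1], [317.7, 170.1], [317.7, 165.3], [317.9, 130.8]]
[[317.43346986 135.21390784]
 [317.47407606 129.90661095]]
15 [[277.3, 139.6], [280.6, 156.5], [282.5, 166.0], [282.7, 167.3], [284.7, 177.6]]
20 [[276.8, 140.3], [280.9, 156.2], [283.2, 165.1], [283.5, 166.3], [286.0, 176.0]]
22 [[276.5, 140.6], [281.0, 156.1], [283.5, 164.7], [283.8, 165.9], [286.5, 175.2]]
25 [[276.2, 141.0], [281.1, 155.9], [283.9, 164.1], [284.2, 165.2], [287.2, 174.1]]
28 [[275.9, 141.5], [281.3, 155.6], [284.3, 163.5], [284.7, 164.5], [287.9, 173.0]]
```

View pics/s_w.png

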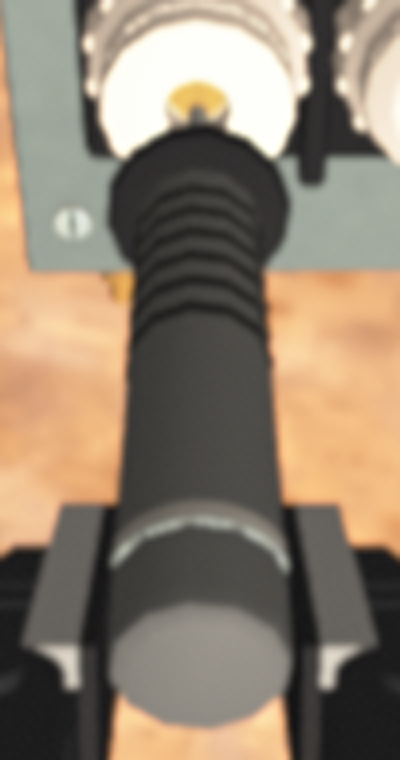

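View pics/s_s.png

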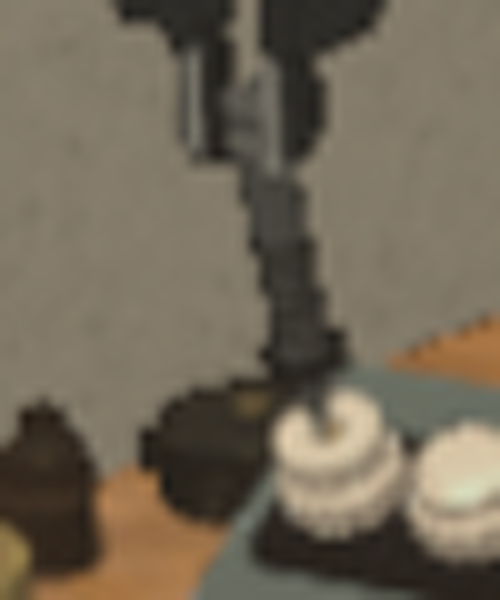

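```bash
python3 - <<'E'
from h import *
f=r.grab_frame("wrist")
s=r.sense(); p=s["eef_pos"]; g=p+18.7*ez
for th in [0,5,10,15,20,25]:
    n=nn(th); print(th,[proj(f,g+k*n)[0].round(1).tolist() for k in (43,-57,-62,-104)])
# fit: top centre and collar centre rows -> for hypothesised theta, x offset dx and axial slip
from scipy.optimize import least_squares
obs=np.array([275.5,157.5]) # top centre, collar centre(k=-59.5)
for th in range(10,32,3):
    n=nn(th)
    def res(v): 
        q=[g+v[0]*ux+(v[1]+k)*n for k in (43,-59.5)]
        return proj(f,q)[:,1]-obs
    o=least_squares(res,[0,0]); v=o.x; tip=g+v[0]*ux+(v[1]-104)*n
    print(th,v.round(1),"tip",tip.round(1),"px",proj(f,tip).round(1), "top width px",np.round(20*328/ (f["world_to_cam"]@np.append(g+v[0]*ux+(v[1]+43)*n,1))[2],1), "collar w",np.round(31*328/ (f["world_to_cam"]@np.append(g+v[0]*ux+(v[1]-59.5)*n,1))[2],1))
E
```

```text
0 [[316.7, 280.5], [317.8, 206.1], [317.8, 203.9], [318.0, 189.2]]
5 [[316.8, 288.6], [317.8, 199.3], [317.8, 196.7], [318.0, 178.6]]
10 [[316.8, 296.0], [317.8, 192.6], [317.8, 189.6], [318.0, 168.2]]
15 [[316.8, 302.6], [317.7, 186.1], [317.8, 182.6], [318.0, 157.7]]
20 [[316.9, 308.5], [317.7, 179.8], [317.7, 175.8], [317.9, 147.3]]
25 [[316.9, 313.5], [317.7, 173.6], [317.7, 169.2], [317.9, 137.0]]
10 [35.  35.3] tip [598.4 190.7 130.9] px [[317.7 136.3]] top width px 70.4 collar w 54.8
13 [29.2 23.2] tip [598.9 190.8 119.8] px [[317.8 134.2]] top width px 61.1 collar w 51.6
16 [22.3 11.3] tip [599.4 190.9 109.4] px [[317.9 132.3]] top width px 54.2 collar w 48.8
19 [14.4 -0.6] tip [599.9 191.   99.6] px [[317.9 130.5]] top width px 48.8 collar w 46.5
22 [  5.5 -12.4] tip [600.6 191.2  90.6] px [[318.  128.9]] top width px 44.4 collar w 44.5
25 [ -4.4 -24.3] tip [601.2 191.3  82.3] px [[318.  127.3]] top width px 40.9 collar w 42.7
28 [-15.3 -36.2] tip [601.9 191.5  74.8] px [[318.  125.8]] top width px 38.0 collar w 41.2
31 [-27.1 -48.3] tip [602.7 191.6  68. ] px [[318.  124.4]] top width px 35.6 collar w 39.9
```

```bash
python3 - <<'E'
import cv2
im=cv2.imread("pics/l_wf.png")[170:300,270:370]; cv2.imwrite("pics/t_w.png",cv2.resize(im,None,fx=4,fy=4,interpolation=cv2.INTER_CUBIC))
E
```

```text
(no output)
```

View pics/t_w.png

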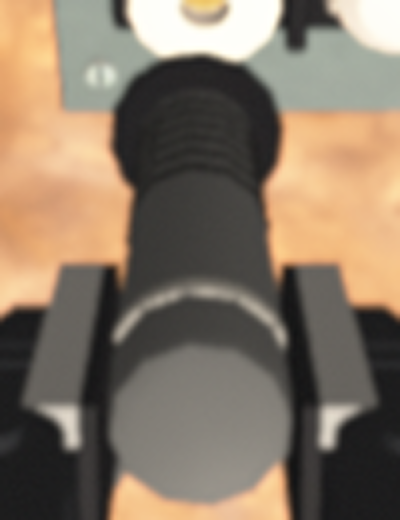

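```bash
python3 - <<'E'
from h import *
from scipy.optimize import least_squares
f=r.grab_frame("wrist"); s=r.sense(); p=s["eef_pos"]; g=p+18.7*ez
# systematic: vertical obs - vertical pred, express as shift of probe/camera along ux in gripper frame
obs0=np.array([275.8,202.5])
def res0(v): return proj(f,[g+v[0]*ux+(43+v[1])*ez,g+v[0]*ux+(v[1]-59.5)*ez])[:,1]-obs0
b=least_squares(res0,[0,0]).x; print("vertical offset x, z",b)
for obs in ([275.8,157.5],[275.8,159],[275.8,156]):
  for th in (16,18,20,22,24):
    n=nn(th); off=b[0]*ux
    def res(v): return proj(f,[g+v[0]*ux+(v[1]+k)*n for k in (43,-59.5)])[:,1]-obs
    v=least_squares(res,[0,0]).x; tip=g+v[0]*ux+(v[1]-104)*n
    print(obs,th,"tip",(tip-b[0]*ux).round(1))
E
```

```text
vertical offset x, z [ 1.51067625 -1.07247809]
[275.8, 157.5] 16 tip [598.  190.5 109.7]
[275.8, 157.5] 18 tip [598.3 190.6 103.2]
[275.8, 157.5] 20 tip [598.7 190.7  96.9]
[275.8, 157.5] 22 tip [599.2 190.8  91. ]
[275.8, 157.5] 24 tip [599.6 190.9  85.4]
[275.8, 159] 16 tip [596.7 190.2 107.3]
[275.8, 159] 18 tip [597.  190.3 100.7]
[275.8, 159] 20 tip [597.3 190.4  94.4]
[275.8, 159] 22 tip [597.7 190.5  88.4]
[275.8, 159] 24 tip [598.1 190.6  82.7]
[275.8, 156] 16 tip [599.3 190.8 112. ]
[275.8, 156] 18 tip [599.7 190.9 105.6]
[275.8, 156] 20 tip [600.1 191.   99.4]
[275.8, 156] 22 tip [600.6 191.1  93.6]
[275.8, 156] 24 tip [601.  191.2  88. ]
```

>>> move_arm --targets '[-1,0,0,-0.1,0,-1,-0.4,0,0.0,0,-1,-0.8,0,0.15,0,-1,-1.2,0,0.3,0,-1,-1.5,0,0.43,0,-1,-1.5,0,0.43,0,-1,-1.5,0,0.43,0]'

```text
clock: 17.2
eef_pos: [538.0, 176.6, 175.6]
tcp_rot: [3.142, 0.0, 0.23]
contact_force: [1.4, 0.6, 1.0]
opening: 0.22
```

```bash
python3 - <<'E'
from h import *
F=[];W=[]
for i in range(4):
    f=r.grab_frame("side"); s=r.sense();F.append(s["contact_force"]);W.append(s["wrist_torque"])
p=s["eef_pos"]; print(p,s["tcp_rot"],np.mean(F,0),np.mean(W,0),s["opening"])
crop(f,245,120,60,70,9,"u_s.png")
f=r.grab_frame("wrist"); crop(f,270,90,100,200,4,"u_w.png")
E
```

```text
[538.18936555 176.59645942 175.5535488 ] [3.14157451e+00 1.56568871e-04 2.29471314e-01] [1.09255715 0.46874239 0.90431771] [ 0.16198001 -0.46164858  0.0068754 ] 0.21674171524927457
```

View pics/u_s.png

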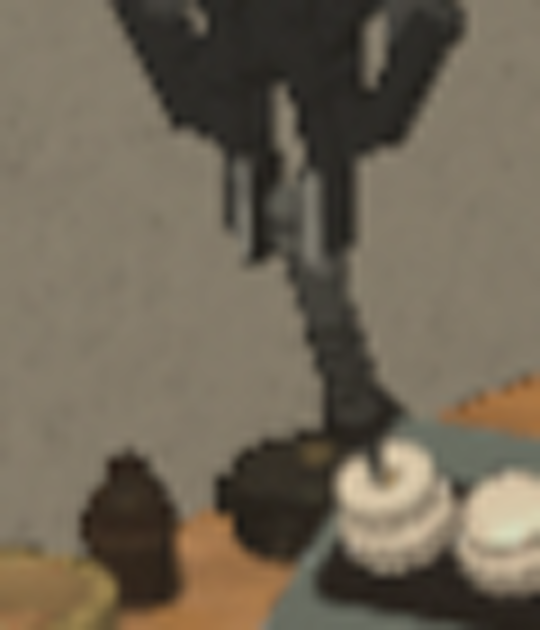

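View pics/u_w.png

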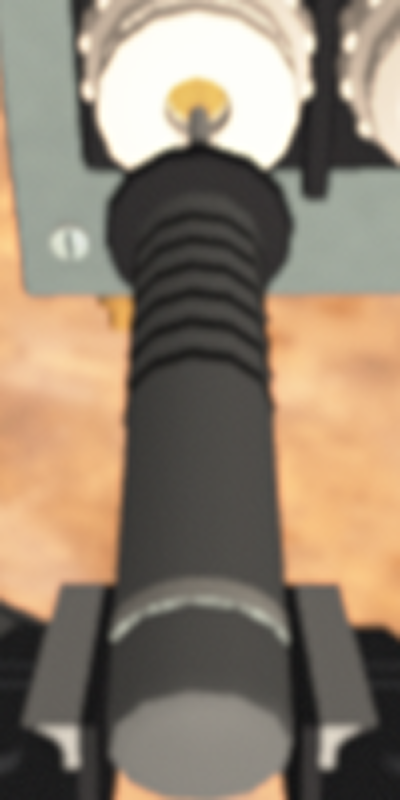

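```bash
python3 - <<'E'
from h import *
from scipy.optimize import least_squares
f=r.grab_frame("wrist"); s=r.sense(); p=s["eef_pos"]; g=p+18.7*ez; b=1.51
for obs in ([276,142.5],[276,144],[276,141]):
  for th in (20,22,24,26,28):
    n=nn(th)
    def res(v): return proj(f,[g+v[0]*ux+(v[1]+k)*n for k in (43,-59.5)])[:,1]-obs
    v=least_squares(res,[0,0]).x; tip=g+v[0]*ux+(v[1]-104)*n
    print(obs,th,"tip",(tip-b*ux).round(1),proj(f,tip).round(1))
M=np.array([597.2,190.7,109.5]); print(proj(f,[M,M-8*nn(25)]))
# top-face ellipse: segment lighter grey
g_=cv2.cvtColor(f["img"],cv2.COLOR_BGR2GRAY); print(g_[255:295:2,320])
for lo in (95,):
    pass
w=cv2.resize(f["img"][255:300,290:350],None,fx=10,fy=10,interpolation=cv2.INTER_CUBIC); cv2.imwrite("pics/v.png",w)
E
```

```text
[276, 142.5] 20 tip [596.5 190.2 115.2] [[317.8 114.3]]
[276, 142.5] 22 tip [597.2 190.4 109.9] [[317.8 112.9]]
[276, 142.5] 24 tip [598.  190.6 105. ] [[317.8 111.6]]
[276, 142.5] 26 tip [598.8 190.7 100.3] [[317.9 110.4]]
[276, 142.5] 28 tip [599.6 190.9  96. ] [[317.9 109.1]]
[276, 144] 20 tip [595.4 189.9 113.2] [[317.8 115.8]]
[276, 144] 22 tip [596.1 190.1 107.9] [[317.8 114.5]]
[276, 144] 24 tip [596.9 190.3 102.9] [[317.9 113.2]]
[276, 144] 26 tip [597.6 190.5  98.2] [[317.9 112. ]]
[276, 144] 28 tip [598.4 190.6  93.8] [[317.9 110.8]]
[276, 141] 20 tip [597.5 190.4 117.2] [[317.8 112.7]]
[276, 141] 22 tip [598.3 190.6 112. ] [[317.8 111.4]]
[276, 141] 24 tip [599.2 190.8 107.1] [[317.8 110. ]]
[276, 141] 26 tip [600.  191.  102.5] [[317.8 108.8]]
[276, 141] 28 tip [600.8 191.2  98.2] [[317.9 107.5]]
[[317.36583676 114.98287633]
 [317.40966737 110.00310138]]
[ 74  75  76  81 116 140 143 145 144 142 141 140 139 139 138 138 137 147
 192 202]
```

View pics/v.png

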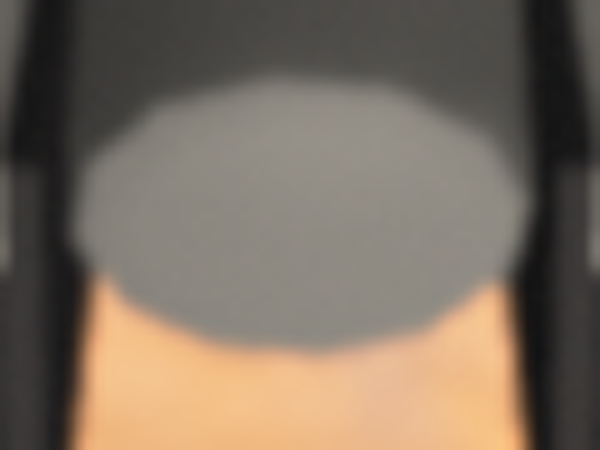

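>>> move_arm --targets '[-1,-0.12,0,0.03,0,-1,-0.25,0,0.08,0,-1,-0.25,0,0.08,0,-1,-0.1,0,0.0,0,-1,0.1,0,-0.1,0,-1,-0.05,0,-0.43,0,-1,-0.05,0,-0.43,0,-1,-0.05,0,-0.43,0]'

```text
clock: 18.3
eef_pos: [537.3, 176.4, 179.8]
tcp_rot: [3.142, 0.001, 0.23]
contact_force: [0.2, -0.2, -1.3]
opening: 0.218
```

```bash
python3 - <<'E'
from h import *
F=[];W=[]
for i in range(6):
    f=r.grab_frame("side"); s=r.sense();F.append(s["contact_force"]);W.append(s["wrist_torque"])
p=s["eef_pos"]; print(p,s["tcp_rot"],np.mean(F,0),np.mean(W,0),s["opening"])
crop(f,245,120,60,70,9,"w_s.png")
f=r.grab_frame("wrist"); crop(f,270,90,100,200,4,"w_w.png")
M=np.array([597.2,190.7,109.5]); print(proj(f,[M,M-8*nn(25)]))
E
```

```text
[537.54095193 176.45671187 179.77467794] [3.14156071e+00 3.15368850e-04 2.29586523e-01] [ 0.54657292  0.10930558 -0.96276463] [-0.00735145 -0.0196231  -0.01358211] 0.2180801371607373
[[317.37985053 113.87029507]
 [317.42247581 108.99394099]]
```

View pics/w_s.png

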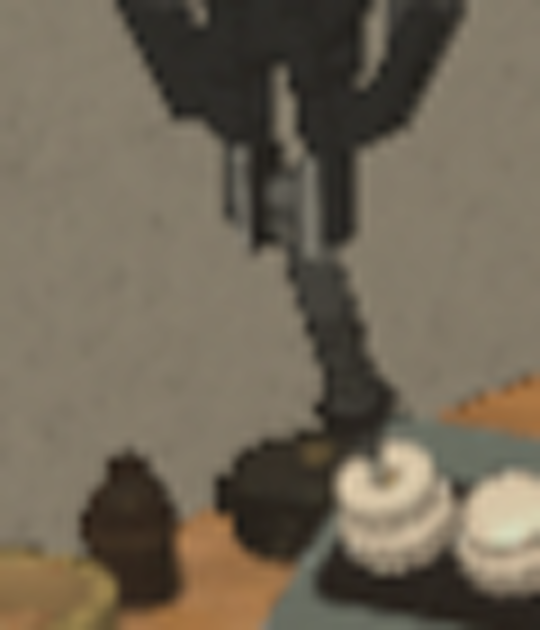

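View pics/w_w.png

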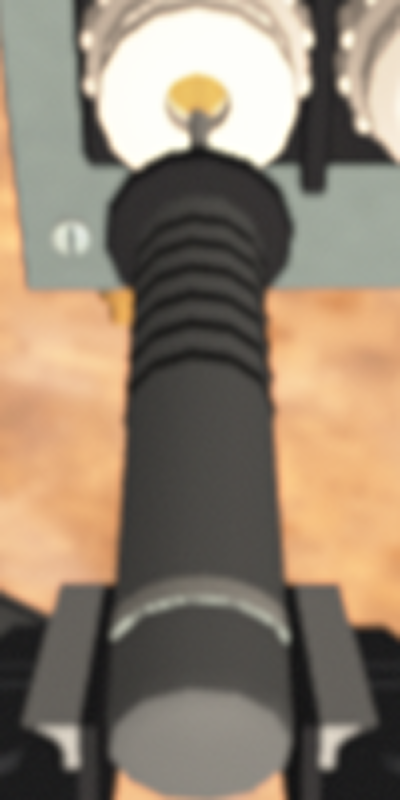

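```bash
cat > fit.py <<'E'
from h import *
from scipy.optimize import least_squares
def feats(img):
    hsv=cv2.cvtColor(img,cv2.COLOR_BGR2HSV); s=8
    sub=img[235:310,285:356]; big=cv2.resize(sub,None,fx=s,fy=s,interpolation=cv2.INTER_CUBIC)
    G=cv2.cvtColor(big,cv2.COLOR_BGR2GRAY).astype(int); S=cv2.cvtColor(big,cv2.COLOR_BGR2HSV)[...,1]
    m=((G>108)&(G<185)&(S<50)).astype(np.uint8)
    m=cv2.morphologyEx(m,cv2.MORPH_OPEN,np.ones((41,41)))
    cs,_=cv2.findContours(m,cv2.RETR_EXTERNAL,cv2.CHAIN_APPROX_NONE)
    c=max([c for c in cs],key=lambda c:cv2.contourArea(c)); x,y,w,h=cv2.boundingRect(c)
    e=[285+(x+w/2)/s-.5,235+(y+h/2)/s-.5,w/s,h/s]
    # collar
    sub=img[100:235,285:356]; big=cv2.resize(sub,None,fx=s,fy=s,interpolation=cv2.INTER_CUBIC)
    G=cv2.cvtColor(big,cv2.COLOR_BGR2GRAY); m=(G<75).astype(np.uint8)
    m=cv2.morphologyEx(m,cv2.MORPH_OPEN,np.ones((121,121)))  # removes pin, base
    cs,_=cv2.findContours(m,cv2.RETR_EXTERNAL,cv2.CHAIN_APPROX_NONE)
    c=max(cs,key=cv2.contourArea)[:,0]; top=c[:,1].min(); 
    up=c[c[:,1]<top+35*s]; L=up[:,0].min(); R=up[:,0].max()
    return np.array(e),np.array([285+(L+R)/2/s-.5,100+top/s-.5,(R-L)/s])
ang=np.linspace(0,2*np.pi,120)
def circ(c,n,rad):
    e1=uy; e2=np.cross(n,e1); return c+rad*(np.cos(ang)[:,None]*e1+np.sin(ang)[:,None]*e2)
def pred(f,p,th,a,c,dx,dv):
    n=nn(th); t=p+a*ux+c*ez+dx*uy; P=proj(f,circ(t,n,10)); P[:,1]+=dv
    Q=np.vstack([proj(f,circ(t-k*n,n,15.5)) for k in (100,105)]); Q[:,1]+=dv
    x0,x1,y0,y1=P[:,0].min(),P[:,0].max(),P[:,1].min(),P[:,1].max()
    return np.array([(y0+y1)/2,x1-x0,y1-y0,Q[:,1].min(),Q[:,0].max()-Q[:,0].min()])
def obsv(img):
    e,c=feats(img); print("top",e.round(2),"collar",c.round(2)); return np.array([e[1],e[2],e[3],c[1],c[2]])
E
python3 - <<'E'
from fit import *
f=r.grab_frame("wrist"); p=r.sense()["eef_pos"]
o0=obsv(cv2.imread("pics/l_wf.png")); o0b=obsv(cv2.imread("pics/h_w.png")); oq=obsv(cv2.imread("pics/q_w.png")); orr=obsv(cv2.imread("pics/r_w.png")); o1=obsv(f["img"])
for dv in (-3,-1.5,0,1.5):
    r0=least_squares(lambda v:pred(f,p,v[2],v[0],v[1],0,dv)-o0,[0,60,0])
    out=[(r0.x.round(2).tolist(),r0.fun.round(1).tolist())]
    for o in (oq,orr,o1):
        r1=least_squares(lambda v:pred(f,p,v[2],v[0],v[1],0,dv)-o,[0,60,20]); out.append((r1.x.round(2).tolist(),r1.fun.round(1).tolist()))
    print(dv,*out,sep="\n  ")
E
```

```text
top [319.69 275.81  43.12  37.88] collar [318.62 185.12  38.25]
top [319.81 276.5   43.12  39.  ] collar [318.25 184.62  38.5 ]
top [319.75 276.12  43.    35.75] collar [318.69 173.5   39.12]
top [319.69 275.81  43.38  29.88] collar [319.06 143.12  41.12]
top [319.69 275.44  43.12  26.62] collar [311.5  130.12  27.25]
-3
  ([-11.27, 40.92, 1.1], [-0.1, -0.8, -0.4, 0.2, 2.3])
  ([-11.24, 41.31, 6.39], [-0.1, -0.6, -0.4, 0.2, 2.0])
  ([-9.76, 43.54, 19.4], [-0.3, -0.2, -0.8, 0.4, 2.4])
  ([-14.3, 33.37, 26.79], [-2.2, -2.9, -3.6, 2.7, 15.7])
-1.5
  ([-10.56, 40.78, 1.35], [-0.1, -0.8, -0.4, 0.2, 2.3])
  ([-10.54, 41.15, 6.63], [-0.1, -0.5, -0.5, 0.2, 2.0])
  ([-9.09, 43.35, 19.63], [-0.3, -0.2, -0.8, 0.4, 2.4])
  ([-13.61, 33.12, 27.01], [-2.2, -2.9, -3.6, 2.7, 15.8])
0
  ([-9.85, 40.63, 1.6], [-0.1, -0.8, -0.5, 0.2, 2.4])
  ([-9.84, 41.0, 6.87], [-0.2, -0.5, -0.5, 0.2, 2.1])
  ([-8.42, 43.16, 19.85], [-0.4, -0.2, -0.8, 0.4, 2.5])
  ([-12.91, 32.87, 27.23], [-2.2, -2.9, -3.6, 2.7, 15.8])
1.5
  ([-9.15, 40.48, 1.84], [-0.1, -0.7, -0.5, 0.2, 2.4])
  ([-9.14, 40.84, 7.11], [-0.2, -0.5, -0.5, 0.2, 2.1])
  ([-7.75, 42.96, 20.08], [-0.4, -0.2, -0.8, 0.4, 2.5])
  ([-12.22, 32.61, 27.45], [-2.2, -2.9, -3.6, 2.7, 15.8])
```

```bash
python3 - <<'E'
from fit import *
f=r.grab_frame("wrist"); p=r.sense()["eef_pos"]
def edges(img):
    g=cv2.cvtColor(img,cv2.COLOR_BGR2GRAY).astype(float)
    # far collar edge along columns near centre but off the pin: interpolate 50% crossing at level 110
    out=[]
    for c in (309,310,311,327,328,329):
        col=g[:,c]; 
        for y in range(215,105,-1):
            if col[y]<110<=col[y-1] and col[y-4:y].max()>140: 
                out.append(y-(110-col[y])/(col[y-1]-col[y])); break
        else: out.append(np.nan)
    return np.round(out,2)
for n in ("l_wf","h_w","q_w","r_w"): print(n,edges(cv2.imread(f"pics/{n}.png")))
print("now",edges(f["img"]))
cv2.imwrite("pics/x_w.png",f["img"])
E
```

```text
l_wf [184.82 184.66 184.52 185.27 185.47 185.56]
h_w [185.   184.16 183.72 184.35 184.76 185.27]
q_w [174.33 173.75 173.1  173.58 173.95 174.27]
r_w [143.95 143.47 142.89 143.06 143.43 143.74]
now [129.44 128.9  128.45 128.67 128.99 129.25]
```

```bash
python3 - <<'E'
from fit import *
f=r.grab_frame("wrist"); p=r.sense()["eef_pos"]
O={"l":[275.81,43.12,37.88,184.8],"h":[276.5,43.12,39,184.2],"q":[276.12,43,35.75,173.5],"r":[275.81,43.38,29.88,143.1],"now":[275.44,43.12,26.62,128.7]}
for k,o in O.items():
    r1=least_squares(lambda v:(pred(f,p,v[2],v[0],v[1],0,0)[:4]-o)*[1,1,1,1],[0,60,10]); print(k,r1.x.round(2),r1.fun.round(2))
    n=nn(r1.x[2]); t=p+r1.x[0]*ux+r1.x[1]*ez; print("   tip rel tcp",((t-147*n-p)@ux).round(1),(t-147*n-p)[2].round(1), "px",proj(f,t-147*n).round(1))
E
```

```text
l [-8.78 42.68  1.5 ] [ 0.02 -0.12  0.11 -0.02]
   tip rel tcp -4.9 -104.3 px [[318.1 189.2]]
h [-7.91 44.78  1.52] [-0.07  0.52 -0.47  0.08]
   tip rel tcp -4.0 -102.2 px [[318.1 188.8]]
q [-8.98 42.67  6.67] [ 0.   -0.01  0.01 -0.  ]
   tip rel tcp 8.1 -103.3 px [[318.1 175.1]]
r [-7.55 44.97 19.59] [-0.08  0.38 -0.31  0.08]
   tip rel tcp 41.7 -93.5 px [[318.  137.6]]
now [-7.03 45.46 25.67] [-0.19  0.82 -0.66  0.19]
   tip rel tcp 56.6 -87.0 px [[317.9 119.4]]
```

>>> move_arm --targets '[-1,0.09,0,-0.04,0,-1,0.15,0,0.09,0,-1,0.21,0,0.2,0,-1,0.26,0,0.32,0,-1,0.26,0,0.32,0,-1,0.26,0,0.32,0]' --squeeze 30

```text
clock: 19.4
eef_pos: [540.2, 177.1, 176.7]
tcp_rot: [-3.142, 0.0, 0.23]
contact_force: [0.5, 0.7, -0.2]
opening: 0.217
```

```bash
cat > chk.py <<'E'
from h import *
import sys
F=[];W=[]
for i in range(10):
    f=r.grab_frame("side"); s=r.sense();F.append(s["contact_force"]);W.append(s["wrist_torque"])
p=s["eef_pos"]; m=np.mean(F,0); print(round(s["clock"],2),p.round(2),m.round(2),"sd",(np.std(F,0)/3).round(2),np.mean(W,0).round(3),s["opening"])
q=m-[.3,0,-1.05]; n=nn(25); print("axial",(q@n).round(2),"along fx",(q@(np.cos(.436)*ux+np.sin(.436)*ez)).round(2))
crop(f,255,140,50,60,10,sys.argv[1]+"_s.png")
f=r.grab_frame("wrist"); crop(f,270,90,100,200,4,sys.argv[1]+"_w.png")
E
python3 chk.py y
```

```text
19.9 [540.21 177.07 176.71] [-0.19  0.03  0.17] sd [0.13 0.14 0.11] [-0.033  0.098  0.008] 0.21537669825846387
axial 1.3 along fx 0.09
```

View pics/y_w.png

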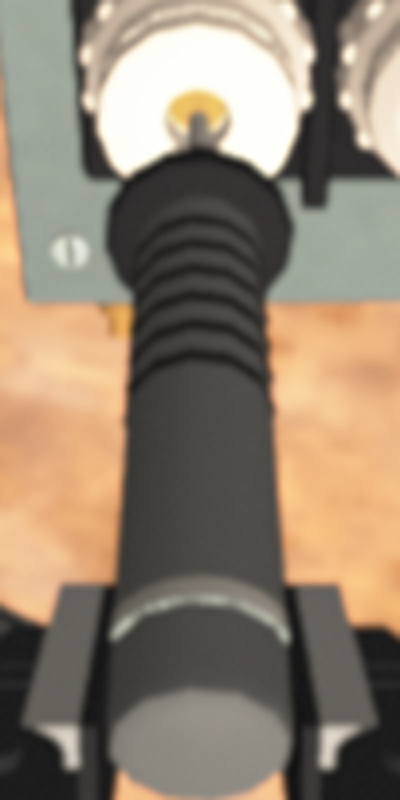

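>>> move_arm --targets '[-1,-0.06,0,-0.14,0,-1,0.06,0,-0.2,0,-1,0.14,0,-0.2,0,-1,0.18,0,-0.09,0,-1,0.18,0,-0.09,0,-1,0.18,0,-0.09,0]'

```text
clock: 20.55
eef_pos: [542.0, 177.5, 177.6]
tcp_rot: [-3.142, -0.0, 0.229]
contact_force: [-0.9, -0.1, 0.7]
opening: 0.218
```

```bash
python3 chk.py z
```

```text
21.05 [541.97 177.5  177.59] [-0.11 -0.19 -0.11] sd [0.11 0.14 0.19] [0.026 0.031 0.003] 0.21678134074273075
axial 1.04 along fx -0.01
```

View pics/z_w.png

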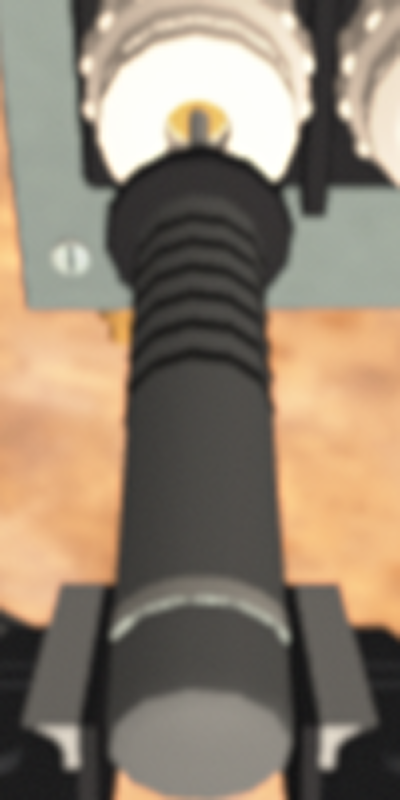

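View pics/z_s.png

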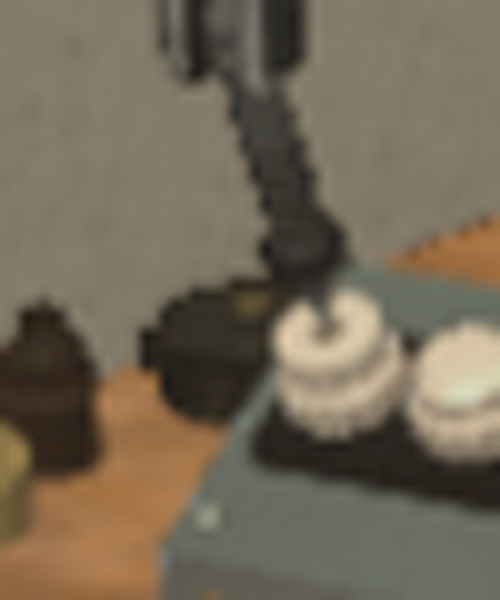

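>>> move_arm --targets '[-1,0.04,0,0.09,0,-1,0.08,0,0.18,0,-1,0.12,0,0.27,0,-1,0.14,0,0.3,0,-1,0.14,0,0.3,0,-1,0.14,0,0.3,0]'

```text
clock: 21.7
eef_pos: [543.3, 177.8, 174.6]
tcp_rot: [-3.142, 0.0, 0.23]
contact_force: [-0.8, -0.2, 2.5]
opening: 0.216
```

```bash
python3 chk.py za; python3 - <<'E'
from fit import *
f=r.grab_frame("wrist"); p=r.sense()["eef_pos"]; e,c=feats(f["img"]); print(e)
cv2.imwrite("pics/za_wf.png",f["img"])
g=cv2.cvtColor(f["img"],cv2.COLOR_BGR2GRAY).astype(float); print(g[118:140,311].astype(int))
E
```

```text
22.2 [543.3  177.81 174.59] [-1.01  0.    1.42] sd [0.18 0.14 0.17] [-0.022  0.134  0.013] 0.2176780526570346
axial 2.78 along fx -0.11
[319.75 275.5   43.25  26.75]
[254 253 249 240 232 229 224 216 197 160 106  54  32  41  47  50  50  50
  51  49  49  51]
```

View pics/za_w.png

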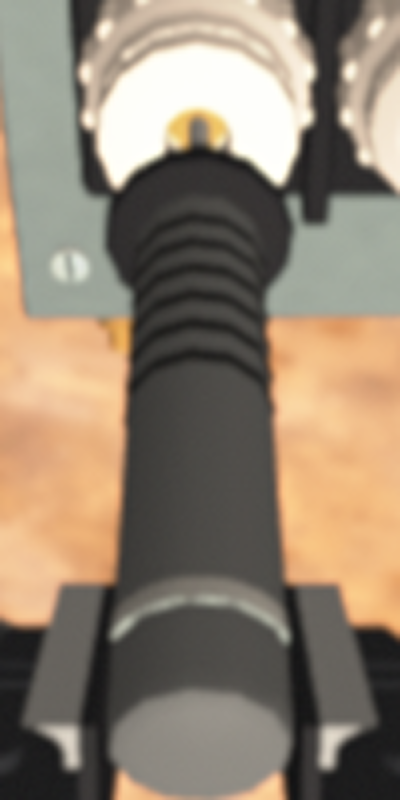

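View pics/za_s.png

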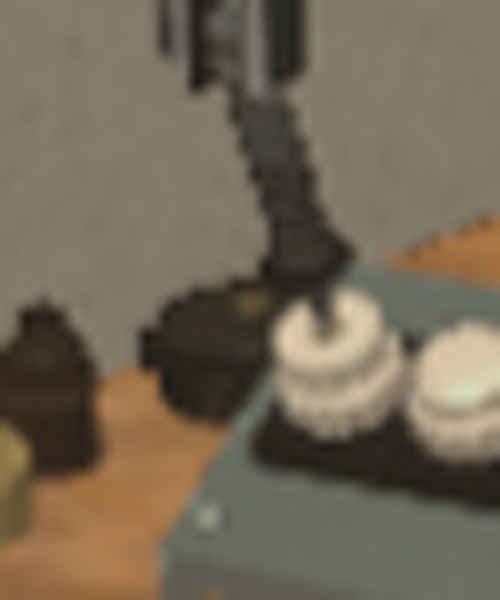

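```bash
python3 -c "
from rig import r
print(r.sense()['clock']); print(r.sign_off())"
```

```text
22.3
the job is handed in; nothing more can be done
None
```

I carried out the whole job in order and handed it in at 22.3 s of the 54 s allowed; sign-off gives no verdict.

**Probe:** I took the one in the stand, whose top matched the given 167 mm. The taller look-alike beside it was left alone.

**Proving unit:** I pressed the spring contact with the probe upright. It stopped moving at about 3.5 N, and another 1 mm of push only raised the force to about 3.75 N. So it reached its stop, and the probe's own tip stayed short of its stop.

**Tilting the probe:** The tool can only point straight down, so I put the tip into the test hole upright. I then swung the probe in the jaws against the hole wall at about 2 N, using a light grip. It pivoted nearer the top of the handle than I expected, so this took two further small corrections.

**Last checks:**

| Check | Result |
|---|---|
| Tip position | In the hole, on the brass near its centre |
| Push along the hole | About 2.8 N, so the tip is about 3.5 mm in of 8 mm |
| Sideways force | About 0.1 N |
| Probe lean | About 24.2° from the wrist-camera fit (23.6° from the handle-top ellipse alone), against the 25° needed |
| Grip | 30 N, with the jaw opening steady |

**What disagreed:**
- The wrist camera put the probe about 18 mm lower in the gripper than the side camera and stand geometry did. I therefore used it only to compare angles.
- A rough reading of the lean from the side camera gave nearer 22°, but that image is coarse.
- I expect the lean to be right within about 1 to 2°.

I did not check the loose things again at the end; no move went near them, and no unexpected contact force showed.

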